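Fit the steel dosing cone in its stand

ROBOT

A 6-joint arm with a two-finger parallel gripper is mounted at the origin on the work surface. World frame = base frame: x ahead of the robot, y to its left, z up, the work surface at z = 0. Lengths are in m, angles in rad, forces in N, time in s.
With the tool pointing down it reaches from about 0.3 to 0.875 m from the base axis. Payload 4.2 kg.
Tool frame: the origin (TCP) lies between the finger pads; the fingertips stand 17 mm ahead of it and the grasp point (between the pads) lies 2 mm behind it (env.nose_length is the distance from the TCP to the fingertips, in m); z points along the fingers, y is the direction in which the jaws open and shut (so a half turn about z gives the same grasp; the last joint's range is limited). The gripper opens to 85 mm and grips with 20 to 120 N. Pads are 22 mm wide; open, the fingers measure 114 mm over their backs; the gripper's body (76 mm by 85 mm) begins 54 mm behind the grasp point. The pads swing forward as they close: fully open they stand 13 mm farther back than shut.
Start: joints at [1.086, 0.32, 1.565, -0, 1.257, -0.02], TCP at [0.258, 0.514, 0.248] pointing down, gripper open.
Joint ranges: [-3.11, 3.11], [-0.84, 2.01], [0.21, 2.61], [-1.34, 4.49], [0.05, 2.63], [-2.56, 2.56]. Speed limits (rad/s): [2.57, 2.57, 3.14, 3.14, 3.14, 3.14].

INTERFACE

Orientations are given as a 3x3 rotation matrix whose columns are the frame's x, y, z axes.
In Python, from station import env gives the robot as it stands. The module is installed in compiled form; this text tells all that it offers.
- The arm moves only by the shell command python3 -m crank 'ROWS' [FORCE]. ROWS is JSON, a list of rows, each a list of 7 numbers: the closure, from 0 (fully open) to 1 (shut), then the shift along the tool's x, y, z in m, then the turn, a rotation vector about the tool's x, y, z in rad. A call has 1 to 12 rows; each row shifts and turns the pose as measured when the row begins, along the tool's axes as they then stand; what a row does not reach is not made up. A row lasts 1/10 s, in which the tool goes at most 50 mm and 8.59 degrees, less where a joint would pass 70% of its speed; a pose out of reach is approached as far as the arm can. A call is refused whole if a number of a shift passes 0.05 or a number of a turn 0.15, either way. A call with a gripper value outside its range is refused whole. The fingers move at their own pace and stop on an object; FORCE is the grip in N (left out, the last holds). Time passes only in rows, so rows that do not move let the fingers close. It gives the time, the measured TCP pose, the force and the opening at its end, in the units of the state.
- env.get_state(): the state, without advancing time (a new reading comes with each control period).
- env.camera(name): name is "scene" or "top" or "wrist"; returns a dict with "img" (400x640x3 uint8, red, green, blue), "vfov" (degrees; the focal length in pixels is half the picture's height over the tangent of half this angle, whatever the lens; pixels are square), "cx", "cy" (the principal point, pixels), "R" (3x3) and "t" (3): a world point X has camera coordinates R X + t. Camera axes: x right, y down, z forward; pixel columns grow to the right and rows downward; lengths in m; the calibration is good to about 2 mm. A picture is of the moment at which its call begins. There is no depth.
- env.hand_in(): hands the job in, once; it reports no verdict.
The state is a dict: "clock": time; "joints": joint angles; "dq": joint speeds; "tau": joint torques, N m; "position": TCP position; "tcp_rot": TCP orientation; "contact_force": force on the tool from outside, world axes, zero at the start; "ft_torque": the same for the moment, N m; "finger_gap": finger opening in m.
Only numpy, scipy, OpenCV 4.12 (cv2) and the standard library are available. Lean on these libraries where they do the work, as an engineer would, in place of code of your own. Each camera call takes 0.05 s, during which the arm holds its last target.

TASK

First lift the orange dust cap off the dosing stand and put it in the small metal tray. Then draw the steel cone with the blue handle out from under the low rack, stand it upright on the open counter in front of the rack and let go, then take it afresh and nest it gently (neither dropped nor forced) in the stand's tapered seat, fully home and level, with its handle down in the fork. Leave the copper cone and everything else on the counter where it is.

Things in the scene. Friction and masses are not known exactly. Their poses are not given: they have to be found in the camera images.
- cap_center (a point): Orange dust cap, loose, starts in the stand's seat. Point on its axis, half-way up its 48 mm height; z up. From below: tapered plug 15 mm high (diameter 38 to 53), flange of diameter 68, 5 thick (underside 9 mm below this point), then a round knob of diameter 18, from 4 mm below to 24 mm above this point. About 120 g.
- cone_center (a point): Steel dosing cone with blue handle, loose. Point on its axis, half-way up its 56 mm height; z up. Solid taper: diameter 32 at the foot growing to 62 at 30 mm above it; then an upright open collar, outside diameter 62, wall 3, from 30 to 56 mm above the foot. Bar handle along -x: 12 wide, 10 thick, its middle 43 mm above the foot, end 140 mm from the axis. About 200 g; stands upright by itself.
- cone_handle (a point): On the steel cone: point to grip its handle, 110 mm from the cone's axis towards the handle's end (cone's -x), 43 mm above the foot. Clear of the rack at the start; once the cone is in the seat the fork's cheeks leave no room for fingers here. Axes as the cone's.
- cone_foot (a point): On the steel cone: centre of its foot's underside. Axes as the cone's: z up, handle along -x.
- seat (a point): Dosing stand, fixed: centre of the mouth of its tapered seat, 85 mm above the counter, z up. Open ring, bore 55 at the mouth, 37 at 18 mm below, same taper as the cone: fully home, the cone's foot lies 23 mm below this point. Ring 76 mm outside. Base plate 12 thick, x -140 to +110, y +-65 mm, with a white bowl on it below the seat.
- fork (a point): Grey fork on the stand for the cone's handle: point midway between its cheeks, 90 mm from the seat's axis on the seat's -x side, level with the cheeks' tops, 30 mm above the mouth. Two cheeks 6 thick, 24 mm apart inside, 70 long in x. The handle must lie between them, along -x.
- column (a point): Grey column of the stand: centre of its top, 212 mm above the counter, 95 mm from the seat's axis on the seat's +x side. 30 mm in x, 40 mm in y.
- rack: Low steel rack, fixed; origin on the counter in front of it; +x points into it. Roof: underside 75, top 87 mm up, x=+60 to +180, 276 wide. Walls 8 thick at y=+-134 and y=0 reach to the roof's front edge and make two bays, back wall x=+176. Fixed jars on the roof at x=+111 to +173 reach 166 mm up. A cone stands in each bay near x=+100, only its handle sticking out to -x.
- tray: Small open aluminium tray, fixed, 120 x 120 mm, walls 18 high and 4 thick, floor 4 thick; origin at the centre of its underside on the counter.
- spare_center (a point): Copper cone with yellow handle, loose, same shape and size as the steel one, in the other bay; leave alone. Point on its axis 28 mm above its foot; handle along -x.
- bottle: Green glass bottle, 62 diameter, 250 tall, beside the stand's column; origin at its bottom. Leave alone.
- shaker: Steel shaker, 38 diameter, 75 tall; origin at its bottom. Leave alone.
- ramekin: Small white bowl beside the stand, 76 diameter, 45 tall; origin at its bottom. Leave alone.
- mill: Dark wooden mill, 48 diameter, 160 tall, beside the rack; origin at its bottom. Leave alone.
- bowl: White bowl, 120 diameter, 65 tall; origin at its bottom. Leave alone.
- tub: Closed white plastic tub, 100 x 70 x 50 tall; origin at its bottom. Leave alone.

How it is judged:
On the way, in this order (a step that is already met when the one before it is completed fails the run):
1. the cap lies in the tray, let go (x of cap_center in the frame of tray between -0.05 and 0.05 m and y of cap_center in the frame of tray between -0.05 and 0.05 m and z of cap_center in the frame of tray between 0 and 0.045 m and contact force between the fingers and cap below 0.1 N), for 0.2 s.
2. the steel cone stands upright on the open counter, its axis clear of the rack's roof by 40 mm or more, let go (x of cone_foot in the frame of rack below 0.02 m and height (world z) of cone_foot below 0.006 m and angle between cone_foot's own z axis and vertical below 0.1 rad and contact force between the fingers and cone below 0.1 N), for 0.2 s.
3. the cone is nested in the seat (horizontal distance between cone_foot and seat below 0.004 m and z of cone_foot in the frame of seat between -0.027 and -0.0195 m and angle between cone_foot's own z axis and vertical below 0.06 rad and angle between the x axis of cone_foot and the x axis of seat, either way round below 0.1 rad and x of cone_handle in the frame of seat below -0.09 m), for 0.2 s.
At the end, for the whole second after the job is handed in: The cap is in the tray (its centre within 50 mm of the tray's centre along both sides, at rest); the steel cone rests in the seat, axis within 4 mm of the seat's, foot 19.5 to 27 mm below the mouth, tilted less than 0.06 rad, handle in the fork within 0.10 rad of it, released and at rest (all of step 3 and x of cap_center in the frame of tray between -0.05 and 0.05 m and y of cap_center in the frame of tray between -0.05 and 0.05 m and z of cap_center in the frame of tray between 0 and 0.045 m and contact force between the fingers and cone below 0.1 N and linear speed of each of cone, cap below 0.02 m/s); the robot touches nothing.
It fails at once if a bystander is shifted by more than 30 mm or knocked over (distance of any of spare_center, bottle, shaker, ramekin, mill, bowl, tub from where it was at the start of the episode above 0.03 m or angle between any of spare_center, bottle, shaker, ramekin, mill, bowl, tub's own z axis and vertical above 0.6 rad).
It fails at once if the cone is dropped or forced into the stand (over 45 N) (contact force between cone and stand above 45 N).
It also fails if it takes over 72 s, if anything falls off the work surface, if the arm or the gripper's body presses on something with over 40 N, if the wrist force passes 120 N, or if a joint passes its speed limit or range.

## Working session

There is one attempt and no reset: what is moved stays moved. The work goes in short steps, Python scripts to look and compute and a shell command to move; the robot and the scene stay as the last step left them, time stands still between calls to the robot, and variables do not carry over. Pictures are saved under pics/ and viewed, and the job is handed in when it is done.

```bash
mkdir -p pics
cat > h.py <<'E'
import numpy as np, cv2
from station import env
def cam(name,fn=None):
    c=env.camera(name)
    if fn: cv2.imwrite('pics/'+fn,cv2.cvtColor(c['img'],cv2.COLOR_RGB2BGR))
    return c
def K(c):
    h=c['img'].shape[0]; f=h/2/np.tan(np.radians(c['vfov'])/2); return f
def ray(c,u,v):
    f=K(c); R=np.array(c['R']);t=np.array(c['t'])
    d=R.T@np.array([(u-c['cx'])/f,(v-c['cy'])/f,1.]); return -R.T@t,d/np.linalg.norm(d)
def onz(c,u,v,z):
    o,d=ray(c,u,v); return o+d*(z-o[2])/d[2]
def proj(c,X):
    p=np.array(c['R'])@np.array(X)+np.array(c['t']); f=K(c)
    return np.array([c['cx']+f*p[0]/p[2],c['cy']+f*p[1]/p[2]])
def tri(rays):
    A=np.zeros((3,3));b=np.zeros(3)
    for o,d in rays:
        P=np.eye(3)-np.outer(d,d);A+=P;b+=P@o
    X=np.linalg.solve(A,b)
    return X,[np.linalg.norm((np.eye(3)-np.outer(d,d))@(X-o)) for o,d in rays]
E
python3 - <<'E'
from h import *
np.set_printoptions(precision=4,suppress=True)
for n in ['scene','top','wrist']:
    c=cam(n,n+'0.png'); print(n,c['vfov'],c['cx'],c['cy'],-np.array(c['R']).T@c['t']); print(np.array(c['R']))
s=env.get_state(); print(s, env.nose_length)
E
```

```text
scene 56.5234332719655 316.5491121508527 201.46871153217242 [ 1.1226 -0.7666  0.8917]
[[ 0.7814  0.624  -0.0078]
 [ 0.3742 -0.4785 -0.7944]
 [-0.4994  0.6178 -0.6074]]
top 57.233965252830835 317.68906484000826 202.88102540035015 [ 0.361  -0.0166  1.202 ]
[[ 0.0237 -0.9997  0.007 ]
 [-0.9846 -0.0246 -0.1733]
 [ 0.1734 -0.0028 -0.9849]]
wrist 60.59322844669798 320.9848028395339 200.94204276010944 [0.1858 0.5492 0.3737]
[[ 0.4467  0.8947 -0.002 ]
 [ 0.8512 -0.4243  0.309 ]
 [ 0.2756 -0.1397 -0.9511]]
{'clock': 0.15, 'joints': array([ 1.086 ,  0.3202,  1.5654,  0.    ,  1.2574, -0.02  ]), 'dq': array([ 0.0001, -0.0012, -0.0038,  0.0002,  0.0004, -0.0006]), 'tau': array([  0.0007, -41.584 , -23.4347,   0.    ,   0.006 ,  -0.    ]), 'position': array([0.2576, 0.5137, 0.2477]), 'tcp_rot': array([[-0.8939,  0.4483, -0.0006],
       [ 0.4483,  0.8939, -0.0012],
       [ 0.    , -0.0013, -1.    ]]), 'contact_force': array([-0.0533,  0.0152,  0.1852]), 'ft_torque': array([ 0.0199, -0.0389, -0.0015]), 'finger_gap': 0.08517409898223915} 0.017
```

View pics/scene0.png

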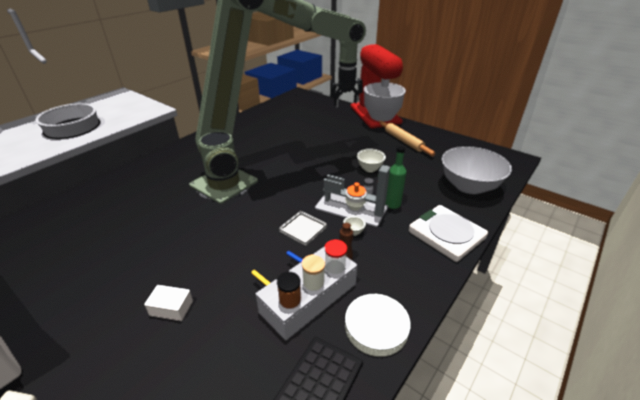

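View pics/top0.png

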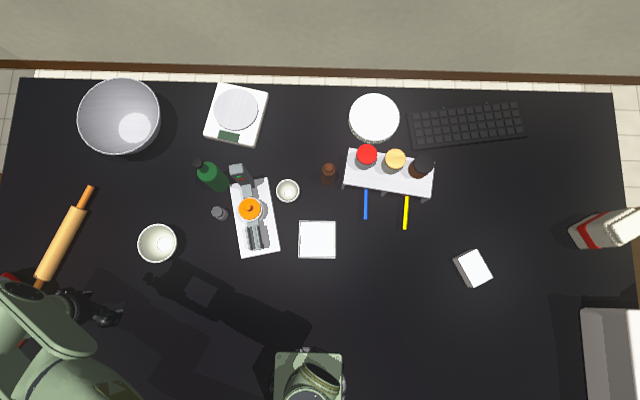

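View pics/wrist0.png

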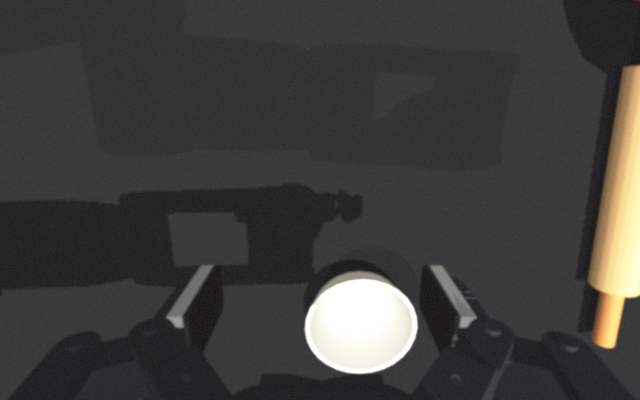

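The scene view shows the cap at about (356,190), the tray at (303,228), the rack at (308,285) and the blue handle tip at (290,256). In the top view the cap is at (250,208), the fork at (257,237), the tray at (317,240), and the blue handle at (365,190) to (365,218). Next I'll take masks and zoomed crops.

Run:
```python
from h import *
a=cv2.imread('pics/top0.png')[135:275,190:450]; cv2.imwrite('pics/topz.png',cv2.resize(a,None,fx=3,fy=3,interpolation=cv2.INTER_CUBIC))
a=cv2.imread('pics/scene0.png')[140:340,240:440]; cv2.imwrite('pics/scenez.png',cv2.resize(a,None,fx=3,fy=3,interpolation=cv2.INTER_CUBIC))
```

```text
(no output)
```

View pics/topz.png

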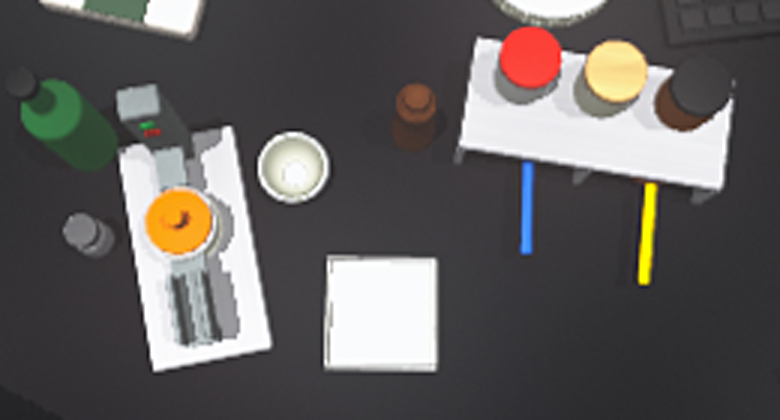

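View pics/scenez.png

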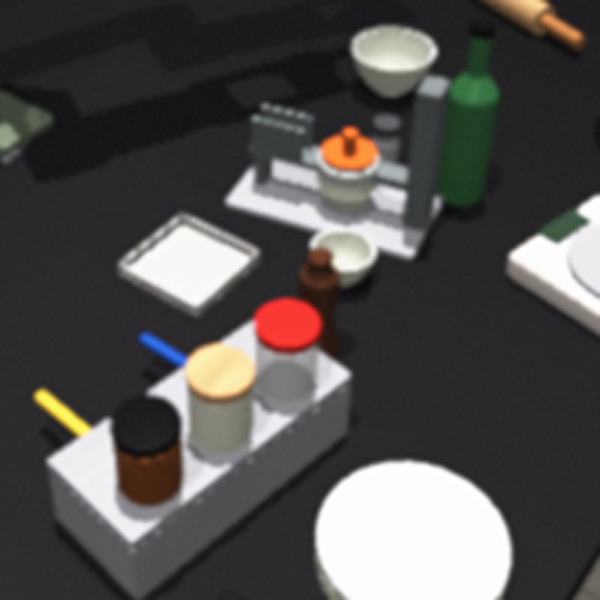

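The zoomed crops show the plate, tray, roof and handles clearly. Next I'll measure them.

```bash
cat > m1.py <<'E'
from h import *
np.set_printoptions(precision=4,suppress=True)
T=cam('top');S=cam('scene')
def blob(c,lo,hi,box):
    hsv=cv2.cvtColor(c['img'],cv2.COLOR_RGB2HSV); m=cv2.inRange(hsv,lo,hi); k=np.zeros_like(m); x0,y0,x1,y1=box; k[y0:y1,x0:x1]=m[y0:y1,x0:x1]
    n,l,st,ce=cv2.connectedComponentsWithStats(k); i=1+np.argmax(st[1:,4]); return l==i,st[i],ce[i]
# cap
for c,b in((T,(220,180,290,240)),(S,(330,170,380,220))):
    m,st,ce=blob(c,(5,150,80),(20,255,255),b); print('cap',st,ce)
    cts,_=cv2.findContours(m.astype(np.uint8),0,1); print(cv2.fitEllipse(max(cts,key=len)))
res={}
for c,b,nm in((T,(350,170,380,235),'T'),(S,(275,240,310,275),'S')):
    m,st,ce=blob(c,(100,120,60),(125,255,255),b); print('blue',nm,st,ce)
    v,u=np.nonzero(m); p=np.c_[u,v].astype(float); d=np.linalg.svd(p-p.mean(0))[2][0]; s=(p-p.mean(0))@d; print(d,p.mean(0)+d*s.min(),p.mean(0)+d*s.max()); 
tc=np.array([(119,150),(232,128),(271,348),(154,370)])/3+[190,135]
P=[onz(T,*q,0.012) for q in tc]; print('plate top',P,np.linalg.norm(P[0]-P[1]),np.linalg.norm(P[1]-P[2]))
tc=np.array([(327,257),(437,258),(437,370),(325,369)])/3+[190,135]
P=[onz(T,*q,0.018) for q in tc]; print('tray',np.mean(P,0),P)
tc=np.array([(479,39),(733,82),(722,188),(462,148)])/3+[190,135]
P=[onz(T,*q,0.087) for q in tc]; print('roof',P,np.linalg.norm(P[0]-P[1]),np.linalg.norm(P[2]-P[3]),np.linalg.norm(P[1]-P[2]),np.linalg.norm(P[0]-P[3]))
E
python3 m1.py
```

```text
cap [239 198  22  22 353] [249.0283 208.5836]
((249.0469970703125, 208.59988403320312), (20.249313354492188, 20.664670944213867), 78.38967895507812)
cap [347 182  19  14 188] [355.8191 189.1702]
((355.84869384765625, 189.07179260253906), (12.987981796264648, 16.850345611572266), 95.73133850097656)
blue T [363 189   5  31 133] [365.3008 204.6316]
[-0.0241  0.9997] [365.6776 188.9682] [364.9539 219.047 ]
blue S [286 250  16  12  97] [293.4948 255.7216]
[0.8587 0.5125] [285.8909 251.1827] [300.9113 260.1487]
plate top [array([0.6235, 0.2736, 0.012 ]), array([0.6517, 0.1499, 0.012 ]), array([0.4103, 0.0966, 0.012 ]), array([0.384 , 0.2205, 0.012 ])] 0.12683826871472606 0.24720528949889137
tray [ 0.4502 -0.0211  0.018 ] [array([0.5093, 0.0394, 0.018 ]), array([ 0.5111, -0.0798,  0.018 ]), array([ 0.391 , -0.0816,  0.018 ]), array([0.3892, 0.0376, 0.018 ])]
roof [array([ 0.7367, -0.117 ,  0.087 ]), array([ 0.6965, -0.3848,  0.087 ]), array([ 0.5825, -0.3698,  0.087 ]), array([ 0.6181, -0.1003,  0.087 ])] 0.2707985218600782 0.27181016946284214 0.11493980879052082 0.11977191818963044
```

Run:
```python
from h import *
np.set_printoptions(precision=4,suppress=True)
T=cam('top');S=cam('scene')
print('flange', tri([ray(T,249.05,208.6),ray(S,355.8,190.5)]))
print(onz(T,249.05,208.6,0.09))
a=onz(T,364.95,219.3,0.045);b=onz(T,365.68,189,0.045);print('handle',a,b,np.arctan2(*(b-a)[1::-1]))
print('handle tip tri',tri([ray(T,364.95,219.3),ray(S,285.5,251)]))
# knob tip
print('knob tri',tri([ray(T,249.5,207.5),ray(S,356.7,184)]))
for n,u,v,z in(('bottletop',196,163,.25),('shaker top',215,211,.075),('ramekin',288,191,.045),('column top',237,168,.212),('mill',329,169,.16)): print(n,onz(T,u,v,z))
```

```text
flange (array([0.5345, 0.1911, 0.0885]), [np.float64(0.000632216474879571), np.float64(0.0006322164748797731)])
[0.5337 0.1904 0.09  ]
handle [ 0.5154 -0.1715  0.045 ] [ 0.6141 -0.1737  0.045 ] -0.022512783380553833
handle tip tri (array([ 0.5142, -0.1718,  0.0485]), [np.float64(0.001089793650149856), np.float64(0.0010897936501497217)])
knob tri (array([0.5355, 0.1864, 0.1198]), [np.float64(0.00395253193847023), np.float64(0.003952531938469938)])
bottletop [0.6291 0.3096 0.25  ]
shaker top [0.5259 0.2982 0.075 ]
ramekin [0.6012 0.0767 0.045 ]
column top [0.6283 0.2076 0.212 ]
mill [ 0.6462 -0.0503  0.16  ]
```

```bash
cat > go.py <<'E'
# python3 go.py x y z yaw(of -tool x): remaining tool-axis shift (before the turn / after the turn) and turn
import sys; from h import *; from scipy.spatial.transform import Rotation as Ro
np.set_printoptions(precision=4,suppress=True)
x,y,z,yaw=map(float,sys.argv[1:5]); s=env.get_state(); R=s['tcp_rot']
c,q=np.cos(yaw),np.sin(yaw); G=np.array([[-c,-q,0],[-q,c,0],[0,0,-1.]]).T
G=np.column_stack([[-c,-q,0],[-q,c,0],[0,0,-1.]])
d=np.array([x,y,z])-s['position']
print('turn',Ro.from_matrix(R.T@G).as_rotvec(),'shift now',R.T@d,'after turn',G.T@d,'pos',s['position'],'t',s['clock'],'gap',s['finger_gap'],'F',s['contact_force'])
E
python3 go.py 0.49 0.18 0.30 0.2
```

```text
turn [-0.0004 -0.0002 -0.6648] shift now [-0.3573 -0.1944 -0.0518] after turn [-0.1613 -0.3734 -0.0519] pos [0.2577 0.5139 0.2481] t 0.35 gap 0.08549847561279156 F [-0.0327  0.006  -0.0736]
```

```bash
python3 -m crank '[[0,0,0,-0.025,0,0,-0.14],[0,0,0,-0.025,0,0,-0.14],[0,0,0,0,0,0,-0.14],[0,0,0,0,0,0,-0.14],[0,0,0,0,0,0,-0.105]]' 60; python3 go.py 0.49 0.18 0.30 0.2
```

```text
clock: 0.85
position: [0.2576, 0.5137, 0.2996]
tcp_rot: [[-0.974, -0.225, -0.001], [-0.225, 0.974, -0.002], [0.001, -0.001, -1.0]]
contact_force: [-0.1, -0.3, -0.1]
finger_gap: 0.0854
turn [-0.0013 -0.0011  0.0267] shift now [-0.1515 -0.3774 -0.0001] after turn [-0.1615 -0.3732 -0.0004] pos [0.2576 0.5137 0.2996] t 0.85 gap 0.08544411759798927 F [-0.0651 -0.2823 -0.1388]
```

```bash
python3 -m crank '[[0,-0.018,-0.045,0,0,0,0],[0,-0.018,-0.045,0,0,0,0],[0,-0.018,-0.045,0,0,0,0],[0,-0.018,-0.045,0,0,0,0],[0,-0.018,-0.045,0,0,0,0],[0,-0.018,-0.045,0,0,0,0],[0,-0.018,-0.045,0,0,0,0],[0,-0.018,-0.045,0,0,0,0],[0,0,0,0,0,0,0.01],[0,0,0,0,0,0,0]]'; python3 go.py 0.49 0.18 0.30 0.2
python3 - <<'E'
from h import *
c=cam('wrist','w1.png')
import pickle; pickle.dump(c,open('w1.pkl','wb'))
E
```

```text
clock: 1.85
position: [0.4874, 0.1864, 0.2989]
tcp_rot: [[-0.975, -0.22, 0.002], [-0.22, 0.975, 0.001], [-0.002, 0.0, -1.0]]
contact_force: [0.1, 0.3, -0.2]
finger_gap: 0.0854
turn [0.0003 0.0021 0.0219] shift now [-0.0011 -0.0068 -0.0011] after turn [-0.0012 -0.0067 -0.0011] pos [0.4874 0.1864 0.2989] t 1.85 gap 0.08536651231121127 F [ 0.0865  0.328  -0.2118]
```

View pics/w1.png

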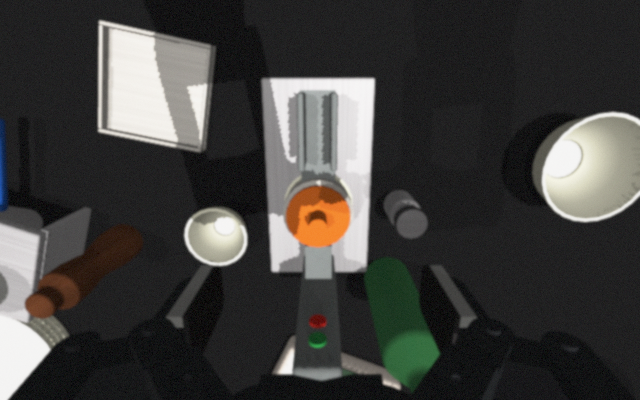

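The wrist view shows the stand upright in the image. The cap is at (318,216), the cheeks at (303..334, 92..170), and the plate corners at about (263,79), (375,79), (367,272) and (272,272). I'll take a second view from a lower position.

```bash
python3 -m crank '[[0,0.03,-0.02,0.03,0,0,0],[0,0,-0.02,0.03,0,0,0],[0,0,0,0,0,0,0]]' >/dev/null
python3 - <<'E'
from h import *
import pickle
c=cam('wrist','w2.png'); pickle.dump(c,open('w2.pkl','wb'))
E
```

```text
(no output)
```

View pics/w2.png

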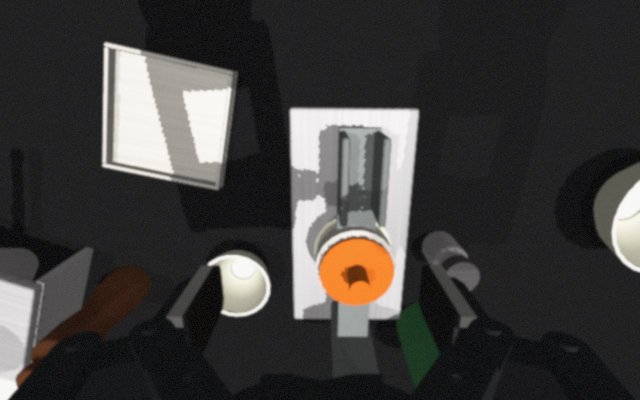

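Run:
```python
from h import *
import pickle
np.set_printoptions(precision=4,suppress=True)
C=[pickle.load(open(f'w{i}.pkl','rb')) for i in(1,2)]
E=[]
for c in C:
    hsv=cv2.cvtColor(c['img'],cv2.COLOR_RGB2HSV); m=cv2.inRange(hsv,(3,150,60),(22,255,255)); m[:160]=0; m=cv2.morphologyEx(m,cv2.MORPH_CLOSE,np.ones((9,9)))
    cts,_=cv2.findContours(m,0,1); ct=max(cts,key=cv2.contourArea); e=cv2.fitEllipse(cv2.convexHull(ct)); E.append(e[0]); print(e)
print(tri([ray(c,*e) for c,e in zip(C,E)]))
for c,e in zip(C,E): print(onz(c,*e,0.09))
for i,(c,(x,y)) in enumerate(zip(C,((255,70),(280,100)))):
    b=cv2.cvtColor(c['img'],cv2.COLOR_RGB2BGR)[y:y+215,x:x+150]; cv2.imwrite(f'pics/z{i+1}.png',cv2.resize(b,None,fx=2.7,fy=2.7,interpolation=cv2.INTER_CUBIC))
h=cv2.hconcat([cv2.imread('pics/z1.png'),cv2.imread('pics/z2.png')[:580]]);cv2.imwrite('pics/z12.png',cv2.resize(h,(int(h.shape[1]*.95),int(h.shape[0]*.95))));print(h.shape)
```

```text
((317.6333312988281, 216.11929321289062), (60.398380279541016, 62.40022659301758), 89.28357696533203)
((355.9976806640625, 270.9158020019531), (66.64390563964844, 73.09566497802734), 80.75630950927734)
(array([0.5339, 0.1935, 0.0867]), [np.float64(2.2635652276018543e-05), np.float64(2.2635652275993952e-05)])
[0.5327 0.1933 0.09  ]
[0.5321 0.1927 0.09  ]
(580, 810, 3)
```

View pics/z12.png

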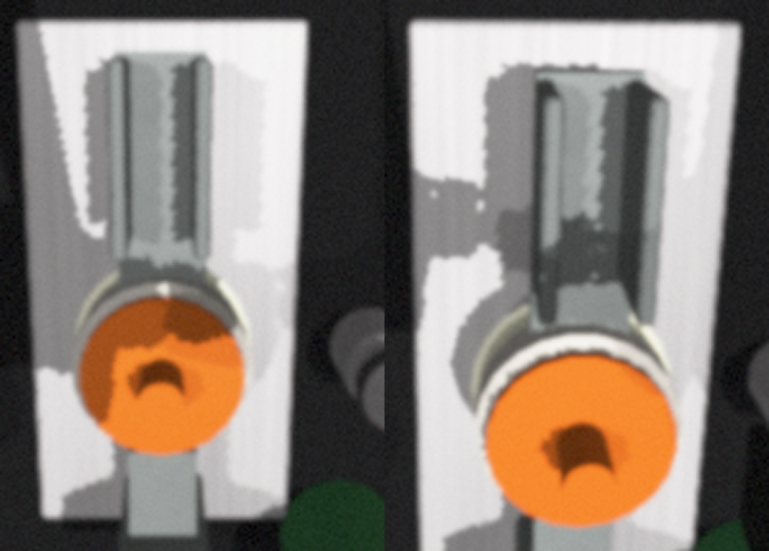

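```bash
python3 - <<'E'
from h import *
import pickle
np.set_printoptions(precision=4,suppress=True)
c,c2=[pickle.load(open(f'w{i}.pkl','rb')) for i in(1,2)]
s=2.565
def f(c,o,u,v,z): return onz(c,o[0]+u/s,o[1]+v/s,z)[:2]
o=(255,70)
A=[f(c,o,*p,.012) for p in((18,22),(307,20),(287,517),(42,518))]
for a in A: print(a)
d=(A[2]+A[3]-A[0]-A[1])/2; print('plate yaw',np.arctan2(d[1],d[0]),np.linalg.norm(d), 'seat from plate',(sum(A)/4)+.015*d/np.linalg.norm(d))
L=[f(c,o,*p,.115) for p in((119,60),(119,255),(203,60),(203,255))]
d=L[1]+L[3]-L[0]-L[2]; d/=2;print('cheeks',L,np.arctan2(d[1],d[0]),np.linalg.norm(d),'width',np.linalg.norm(L[0]-L[2]))
m=sum(L)/4; u=d/np.linalg.norm(d); print('fork mid',m,'seat from fork',m+.09*u)
o2=(280,100); X=lambda u,v: ray(c2,o2[0]+(u-384.75)/s,o2[1]+v/s)
for p,q in (((119,60),(548,85)),((203,60),(661,95)),((119,255),(546,320)),((203,255),(650,322))):
    print(tri([ray(c,o[0]+p[0]/s,o[1]+p[1]/s),X(*q)]))
E
python3 go.py 0.533 0.193 0.20 0.215
```

```text
[0.4127 0.1009]
[0.3835 0.2255]
[0.6253 0.282 ]
[0.6547 0.1554]
plate yaw 0.2254944595278748 0.24816057273831132 seat from plate [0.5337 0.1943]
cheeks [array([0.4161, 0.153 ]), array([0.4818, 0.1667]), array([0.4098, 0.1805]), array([0.4751, 0.1962])] 0.22065180854825733 0.06707742347603407 width 0.028289014760840864
fork mid [0.4457 0.1741] seat from fork [0.5335 0.1938]
(array([0.4165, 0.1515, 0.083 ]), [np.float64(0.0003681964048190188), np.float64(0.000368196404819055)])
(array([0.4092, 0.181 , 0.1107]), [np.float64(0.0006878517946818087), np.float64(0.0006878517946818703)])
(array([0.4827, 0.1665, 0.112 ]), [np.float64(0.00023517849390547967), np.float64(0.00023517849390547997)])
(array([0.4743, 0.1961, 0.1177]), [np.float64(0.00023280673793493682), np.float64(0.00023280673793493726)])
turn [0.0025 0.0081 0.0155] shift now [-0.0758  0.0311  0.0407] after turn [-0.0757  0.0324  0.0401] pos [0.466  0.1453 0.2401] t 2.25 gap 0.0857513177314728 F [-0.0682 -0.3014 -0.1416]
```

```bash
python3 -m crank '[[0.3,-0.038,0.016,0.02,0,0,0.008],[0.3,-0.038,0.016,0.02,0,0,0],[0.3,0,0,0.03,0,0,0],[0.3,0,0,0.03,0,0,0],[0.3,0,0,0,0,0,0]]' 60;  python3 go.py 0.533 0.1935 0.114 0.222
```

```text
clock: 2.75
position: [0.54, 0.2074, 0.1473]
tcp_rot: [[-0.973, -0.229, 0.024], [-0.229, 0.973, 0.013], [-0.026, 0.008, -1.0]]
contact_force: [-1.1, -0.2, -0.7]
finger_gap: 0.0596
turn [0.0076 0.0262 0.0089] shift now [ 0.0109 -0.0122  0.0329] after turn [ 0.0099 -0.012   0.0333] pos [0.54   0.2074 0.1473] t 2.75 gap 0.05961285729928711 F [-1.0736 -0.2414 -0.6623]
```

```bash
python3 -m crank '[[0.3,0.005,-0.006,0.0,0.008,0.026,0.008],[0.3,0.004,-0.005,0.015,0,0,0],[0.3,0,0,0.01,0,0,0],[0.3,0,0,0,0,0,0]]';  python3 go.py 0.533 0.1935 0.114 0.222
python3 - <<'E'
from h import *
cam('wrist','w3.png')
E
```

```text
clock: 3.15
position: [0.5367, 0.1984, 0.1295]
tcp_rot: [[-0.975, -0.224, 0.009], [-0.224, 0.975, 0.002], [-0.009, 0.0, -1.0]]
contact_force: [0.0, -0.0, 0.0]
finger_gap: 0.0599
turn [0.0005 0.0092 0.0036] shift now [ 0.0048 -0.0039  0.0155] after turn [ 0.0047 -0.004   0.0155] pos [0.5367 0.1984 0.1295] t 3.15 gap 0.059875952167797585 F [ 0.028  -0.0041  0.0271]
```

View pics/w3.png

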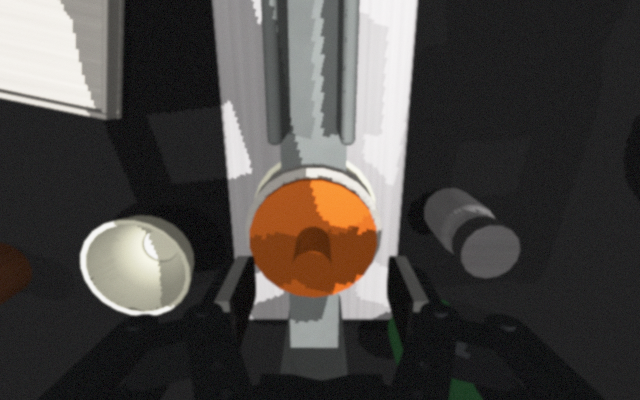

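```bash
python3 -m crank '[[0.35,0.005,-0.004,0.012,0,0.009,0.004],[0.4,0,0,0.005,0,0,0],[0.4,0,0,0,0,0,0]]';  python3 go.py 0.533 0.1935 0.114 0.222
python3 - <<'E'
from h import *
np.set_printoptions(precision=4,suppress=True)
c=cam('wrist')
hsv=cv2.cvtColor(c['img'],cv2.COLOR_RGB2HSV); m=cv2.inRange(hsv,(3,150,60),(22,255,255)); m=cv2.morphologyEx(m,cv2.MORPH_CLOSE,np.ones((15,15)))
m[:,:225]=0
ct=max(cv2.findContours(m,0,1)[0],key=cv2.contourArea); e=cv2.fitEllipse(cv2.convexHull(ct)); print(e,onz(c,*e[0],.09),onz(c,*e[0],.0867))
E
```

```text
clock: 3.5
position: [0.5342, 0.1937, 0.1144]
tcp_rot: [[-0.976, -0.219, 0.005], [-0.219, 0.976, 0.002], [-0.005, 0.001, -1.0]]
contact_force: [-0.9, 1.0, -0.7]
finger_gap: 0.0511
turn [ 0.001   0.0049 -0.0008] shift now [0.0012 0.0001 0.0004] after turn [0.0012 0.0001 0.0004] pos [0.5342 0.1937 0.1144] t 3.5 gap 0.0511177686810274 F [-0.9005  0.9643 -0.7459]
((320.60028076171875, 256.80908203125), (125.1787109375, 136.10028076171875), 91.28833770751953) [0.5316 0.193  0.09  ] [0.5333 0.1933 0.0867]
```

Aligned with the cap. Closing on the knob.

```bash
python3 -m crank '[[1,0.001,0,0,0,0,0],[1,0,0,0,0,0,0],[1,0,0,0,0,0,0],[1,0,0,0,0,0,0],[1,0,0,0,0,0,0]]' 40; python3 -m crank '[[1,0,0,-0.015,0,0,0],[1,0,0,-0.03,0,0,0],[1,0,0,-0.03,0,0,0],[1,0,0,0,0,0,0]]'
python3 - <<'E'
from h import *
cam('wrist','w4.png')
E
python3 go.py 0.451 -0.021 0.15 0
```

```text
clock: 4.05
position: [0.5334, 0.1934, 0.115]
tcp_rot: [[-0.976, -0.219, 0.005], [-0.219, 0.976, 0.002], [-0.005, 0.001, -1.0]]
contact_force: [0.2, -0.5, -0.4]
finger_gap: 0.0163
clock: 4.45
position: [0.532, 0.1931, 0.1903]
tcp_rot: [[-0.976, -0.219, 0.0], [-0.219, 0.976, 0.001], [-0.0, 0.001, -1.0]]
contact_force: [0.6, -0.0, -1.3]
finger_gap: 0.0167
turn [-0.0003 -0.0038  0.2211] shift now [ 0.1245 -0.191   0.0386] after turn [ 0.0797 -0.2136  0.0381] pos [0.5307 0.1926 0.1881] t 4.5 gap 0.01614198061722665 F [-0.5017 -0.193  -1.9365]
```

View pics/w4.png

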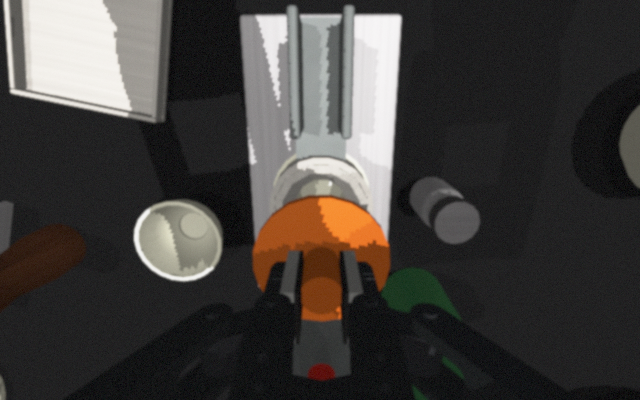

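The cap is held at (321,255) and has cleared the seat, which is visible at (322,180). Moving to the tray.

```bash
python3 -m crank '[[1,0.02,-0.03,0,0,0,0],[1,0.025,-0.04,0,0,0,0],[1,0.025,-0.04,0.0,0,0,0],[1,0.025,-0.04,0,0,0,0],[1,0.018,-0.025,0.02,0,0,0],[1,0.004,-0.005,0.04,0,0,0],[1,0,0,0.03,0,0,0],[1,0,0,0,0,0,0]]'
python3 - <<'E'
from h import *
cam('wrist','w5.png')
E
python3 go.py 0.451 -0.021 0.05 0.2
```

```text
clock: 5.3
position: [0.4463, -0.0155, 0.0863]
tcp_rot: [[-0.975, -0.221, -0.017], [-0.221, 0.975, -0.001], [0.017, 0.003, -1.0]]
contact_force: [-0.5, 0.7, -0.3]
finger_gap: 0.0167
turn [ 0.0017 -0.0146  0.0237] shift now [-0.0027 -0.0064  0.0377] after turn [-0.0023 -0.0062  0.0378] pos [ 0.4475 -0.0153  0.0878] t 5.35 gap 0.016382450029321698 F [-0.6948  0.7068 -1.7176]
```

View pics/w5.png

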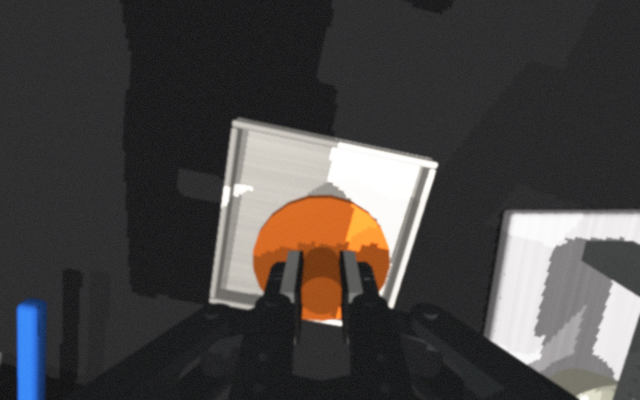

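The cap is over the tray, which spans (215..435, 120..310). Lowering it.

```bash
python3 -m crank '[[1,-0.002,-0.004,0.02,0,-0.014,0],[1,0,0,0.012,0,0,0],[1,0,0,0.003,0,0,0],[1,0,0,0,0,0,0]]';python3 go.py 0.451 -0.021 0.05 0.2
```

```text
clock: 5.75
position: [0.4537, -0.0179, 0.0551]
tcp_rot: [[-0.975, -0.224, 0.006], [-0.224, 0.975, 0.002], [-0.006, 0.0, -1.0]]
contact_force: [0.4, 0.8, -1.7]
finger_gap: 0.0167
turn [0.0003 0.0063 0.0258] shift now [ 0.0034 -0.0024  0.005 ] after turn [ 0.0033 -0.0025  0.0051] pos [ 0.4537 -0.0179  0.0551] t 5.75 gap 0.01671288523004179 F [ 0.4054  0.808  -1.6592]
```

```bash
python3 -m crank '[[1,0.002,0,0.003,0,0.006,0],[1,0,0,0.002,0,0,0],[1,0,0,0.001,0,0,0],[1,0,0,0,0,0,0]]'
```

```text
clock: 6.15
position: [0.4539, -0.0179, 0.0513]
tcp_rot: [[-0.974, -0.225, 0.005], [-0.225, 0.974, -0.0], [-0.005, -0.001, -1.0]]
contact_force: [-0.2, -1.1, -1.6]
finger_gap: 0.0164
```

```bash
python3 -m crank '[[1,0,0,0.002,0,0,0],[1,0,0,0.001,0,0,0],[1,0,0,0.001,0,0,0]]'; python3 -m crank '[[0.4,0,0,0,0,0,0],[0.4,0,0,0,0,0,0],[0.4,0,0,0,0,0,0],[0.4,0,0,0,0,0,0]]'
```

```text
clock: 6.45
position: [0.4542, -0.018, 0.0489]
tcp_rot: [[-0.974, -0.225, 0.006], [-0.225, 0.974, -0.0], [-0.006, -0.002, -1.0]]
contact_force: [-5.2, 1.4, 17.2]
finger_gap: 0.0161
clock: 6.85
position: [0.4548, -0.0181, 0.0493]
tcp_rot: [[-0.974, -0.225, 0.008], [-0.225, 0.974, -0.0], [-0.008, -0.002, -1.0]]
contact_force: [0.2, -0.2, -0.7]
finger_gap: 0.0512
```

The cap touched down at TCP z = 0.049, as predicted, and is released. Rising and moving over to the blue handle.

```bash
python3 -m crank '[[0.4,0,0,-0.03,0,-0.008,0.1],[0.4,0,0,-0.05,0,0,0.1],[0.4,0,0,-0.03,0,0,0.05],[0.4,0,-0.04,-0.02,0,0,0],[0.4,0,-0.045,0,0,0,0],[0.4,0,-0.045,0,0,0,0],[0.2,0,-0.01,0,0,0,0],[0.2,0,0,0,0,0,0]]'
python3 - <<'E'
from h import *
import pickle
c=cam('wrist','w6.png'); pickle.dump(c,open('w6.pkl','wb'))
E
python3 go.py 0.544 -0.172 0.05 -0.02
```

```text
clock: 7.65
position: [0.4491, -0.162, 0.184]
tcp_rot: [[-0.999, 0.03, 0.016], [0.03, 1.0, -0.001], [-0.016, -0.0, -1.0]]
contact_force: [-0.6, 0.1, 0.1]
finger_gap: 0.0684
turn [-0.0002  0.016  -0.0086] shift now [-0.093  -0.0079  0.1354] after turn [-0.0951 -0.0088  0.1339] pos [ 0.4491 -0.1613  0.1839] t 7.7 gap 0.06821224405479656 F [-0.5631 -0.1771 -0.4372]
```

View pics/w6.png

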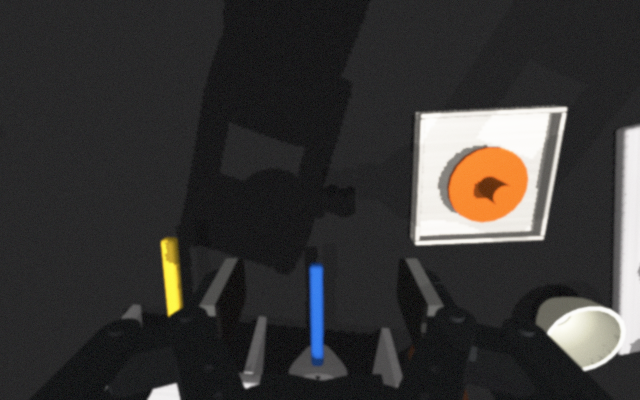

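The cap stands upright in the tray at (488,184). The blue handle runs from (316,265) to (318,362), with the collar just beyond it. I'll take a second view while moving on.

```bash
python3 -m crank '[[0.2,-0.03,0.02,0.02,0,0.015,0],[0.2,-0.01,0.01,0.015,0,0,0],[0.2,0,0,0,0,0,0]]'>/dev/null
python3 - <<'E'
from h import *
import pickle
np.set_printoptions(precision=4,suppress=True)
c2=cam('wrist','w7.png'); pickle.dump(c2,open('w7.pkl','wb'));c1=pickle.load(open('w6.pkl','rb'))
q=[]
for c in(c1,c2):
    hsv=cv2.cvtColor(c['img'],cv2.COLOR_RGB2HSV); m=cv2.inRange(hsv,(100,120,40),(125,255,255))
    n,l,st,ce=cv2.connectedComponentsWithStats(m);i=1+np.argmax(st[1:,4]);v,u=np.nonzero(l==i);p=np.c_[u,v].astype(float)
    d=np.linalg.svd(p-p.mean(0))[2][0];s=(p-p.mean(0))@d;e=sorted([p.mean(0)+d*s.min(),p.mean(0)+d*s.max()],key=lambda a:a[1]);q.append(e);print(st[i],e)
    a,b=onz(c,*e[0],.046),onz(c,*e[1],.048);print(a,b,np.arctan2(*(b-a)[1::-1]),np.linalg.norm(a-b))
print(tri([ray(c1,*q[0][0]),ray(c2,*q[1][0])]),tri([ray(c1,*q[0][1]),ray(c2,*q[1][1])]))
E
python3 go.py 0.544 -0.172 0.05 -0.02
```

```text
[ 308  262   17  104 1569] [array([315.4801, 261.928 ]), array([317.1363, 365.046 ])]
[ 0.5125 -0.1687  0.046 ] [ 0.6233 -0.1708  0.048 ] -0.01855731043291266 0.11084020783053214
[ 258  240   24  124 2159] [array([266.8834, 239.7266]), array([273.7993, 363.2352])]
[ 0.5133 -0.1683  0.046 ] [ 0.6231 -0.1705  0.048 ] -0.020227604389158577 0.10988131940056392
(array([ 0.5149, -0.169 ,  0.0419]), [np.float64(0.00019992149263276156), np.float64(0.0001999214926326488)]) (array([ 0.6243, -0.1708,  0.0468]), [np.float64(7.462160511277028e-05), np.float64(7.462160511266109e-05)])
turn [ 0.0007  0.001  -0.0077] shift now [-0.0542 -0.0418  0.0992] after turn [-0.054  -0.0422  0.0992] pos [ 0.4909 -0.1288  0.1492] t 8.05 gap 0.0684281393813252 F [ 0.4233  0.7365 -1.4971]
```

View pics/w7.png

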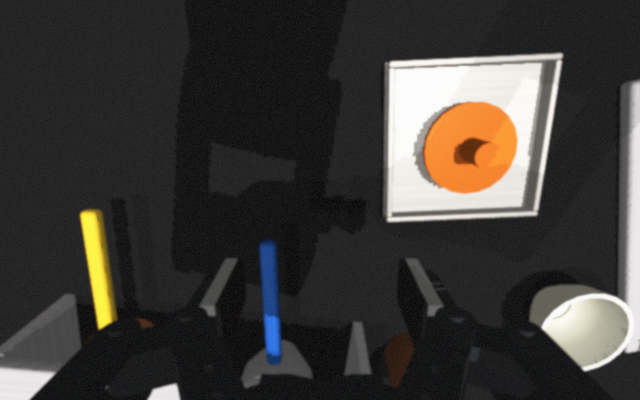

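```bash
python3 -m crank '[[0.3,-0.025,-0.02,0,0,0,-0.008],[0.3,-0.02,-0.015,0.01,0,0,0],[0.3,-0.004,0,0.03,0,0,0],[0.3,0,0,0.03,0,0,0],[0.3,0,0,0,0,0,0]]'; python3 go.py 0.543 -0.169 0.041 -0.02
```

```text
clock: 8.55
position: [0.5399, -0.1635, 0.0819]
tcp_rot: [[-1.0, 0.014, 0.005], [0.014, 1.0, -0.001], [-0.005, -0.001, -1.0]]
contact_force: [-0.5, 0.1, 0.4]
finger_gap: 0.0596
turn [-0.0008  0.0048  0.0063] shift now [-0.003  -0.0055  0.0409] after turn [-0.0032 -0.0055  0.0409] pos [ 0.5399 -0.1635  0.0819] t 8.55 gap 0.05957723407066542 F [-0.4836  0.05    0.407 ]
```

```bash
python3 -m crank '[[0.4,-0.002,-0.0055,0.012,0,0.005,0.006],[0.5,0,0,0.02,0,0,0],[0.5,0,0,0.006,0,0,0],[0.5,0,0,0,0,0,0]]'; python3 go.py 0.543 -0.169 0.041 -0.02
python3 - <<'E'
from h import *
cam('wrist','w8.png')
E
```

```text
clock: 8.95
position: [0.5439, -0.1701, 0.0474]
tcp_rot: [[-1.0, 0.019, 0.006], [0.019, 1.0, -0.003], [-0.006, -0.003, -1.0]]
contact_force: [-0.3, 0.5, 0.4]
finger_gap: 0.0428
turn [-0.0033  0.0061  0.0005] shift now [0.001  0.0011 0.0064] after turn [0.0009 0.0011 0.0064] pos [ 0.5439 -0.1701  0.0474] t 8.95 gap 0.0427514244701576 F [-0.3478  0.4856  0.357 ]
```

View pics/w8.png

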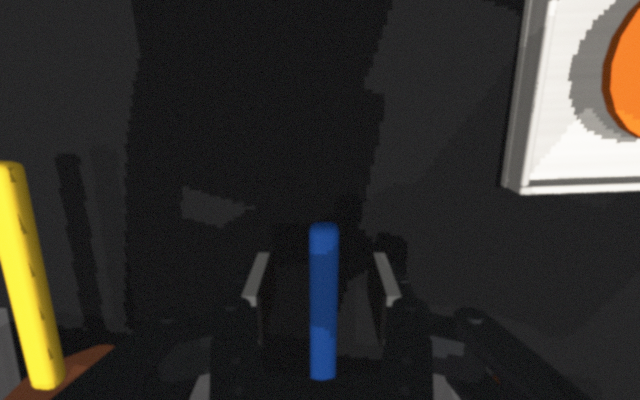

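The handle, at (323,225..378), is centred between the jaws. Going down a little and closing.

```bash
python3 -m crank '[[0.6,0,0.001,0.006,-0.003,0.006,0],[0.6,0,0,0.001,0,0,0],[1,0,0,0,0,0,0],[1,0,0,0,0,0,0],[1,0,0,0,0,0,0],[1,0,0,0,0,0,0]]' 90; python3 -m crank '[[1,0,0,-0.003,0,0,0],[1,0,0,-0.003,0,0,0],[1,0,0,-0.001,0,0,0],[1,0,0,0,0,0,0]]'
```

```text
clock: 9.6
position: [0.5457, -0.1697, 0.0435]
tcp_rot: [[-1.0, 0.019, 0.005], [0.019, 1.0, -0.002], [-0.005, -0.002, -1.0]]
contact_force: [0.5, -0.1, -0.7]
finger_gap: 0.0099
clock: 10.0
position: [0.5446, -0.1693, 0.0504]
tcp_rot: [[-1.0, 0.019, 0.002], [0.019, 1.0, -0.001], [-0.002, -0.001, -1.0]]
contact_force: [0.3, 0.8, -0.7]
finger_gap: 0.0101
```

```bash
python3 -m crank '[[1,0.01,0,0,0,0,0],[1,0.02,0,0,0,0,0],[1,0.02,0,0,0,0,0],[1,0.02,0,0,0,0,0],[1,0.02,0,0,0,0,0],[1,0.02,0,0,0,0,0],[1,0.02,0,0,0,0,0],[1,0.01,0,0,0,0,0],[1,0,0,0,0,0,0]]'
python3 - <<'E'
from h import *
import pickle
c=cam('wrist','w9.png'); t=cam('top','t9.png')
a=cv2.imread('pics/t9.png')[135:275,290:480]; cv2.imwrite('pics/t9z.png',cv2.resize(a,None,fx=3,fy=3,interpolation=cv2.INTER_CUBIC))
s=cam('scene','s9.png');a=cv2.imread('pics/s9.png')[190:330,220:400]; cv2.imwrite('pics/s9z.png',cv2.resize(a,None,fx=3,fy=3,interpolation=cv2.INTER_CUBIC))
E
```

```text
clock: 10.9
position: [0.3926, -0.1648, 0.0492]
tcp_rot: [[-1.0, 0.018, -0.003], [0.018, 1.0, 0.001], [0.003, 0.001, -1.0]]
contact_force: [-0.4, 0.4, -1.3]
finger_gap: 0.0103
```

View pics/w9.png

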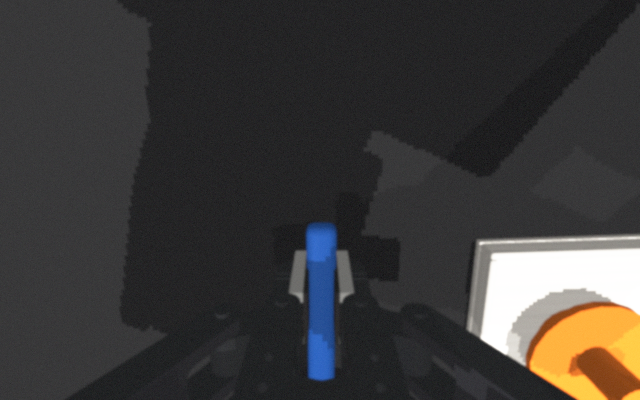

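View pics/s9z.png

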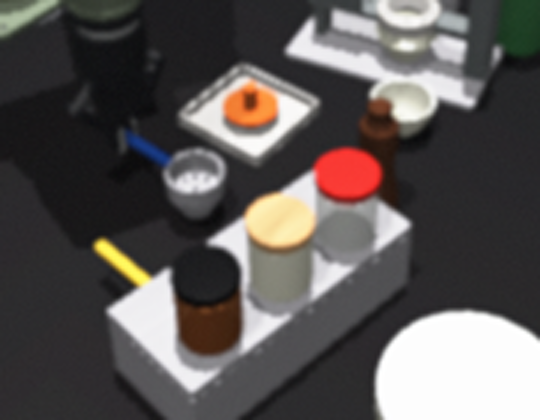

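The cone is out in the open at (195,185) in the crop, upright and slightly raised. Setting it down.

```bash
python3 -m crank '[[1,0,0,0.003,0,-0.003,0],[1,0,0,0.002,0,0,0],[1,0,0,0.001,0,0,0],[1,0,0,0,0,0,0]]'
```

```text
clock: 11.45
position: [0.3982, -0.166, 0.043]
tcp_rot: [[-1.0, 0.016, 0.005], [0.016, 1.0, -0.002], [-0.005, -0.001, -1.0]]
contact_force: [-2.5, -0.3, 1.4]
finger_gap: 0.0101
```

```bash
python3 -m crank '[[0.5,0,0,0,0,0,0],[0.5,0,0,0,0,0,0],[0.5,0,0,0,0,0,0],[0.5,0,0,0,0,0,0]]'; python3 -m crank '[[0.4,0,0,-0.03,0,-0.005,0],[0.3,0,0,-0.05,0,0,0],[0,0,0,-0.05,0,0,0],[0,-0.01,0,-0.01,0,0,0],[0,0,0,0,0,0,0]]'
python3 - <<'E'
from h import *
import pickle
c=cam('wrist','w10.png'); pickle.dump(c,open('w10.pkl','wb'))
E
python3 go.py 0.512 -0.169 0.05 -0.02
```

```text
clock: 11.85
position: [0.4, -0.1666, 0.0435]
tcp_rot: [[-1.0, 0.017, 0.008], [0.017, 1.0, -0.003], [-0.009, -0.003, -1.0]]
contact_force: [0.3, -0.4, -0.2]
finger_gap: 0.0427
clock: 12.35
position: [0.4083, -0.1663, 0.1887]
tcp_rot: [[-1.0, 0.017, 0.013], [0.017, 1.0, -0.002], [-0.013, -0.002, -1.0]]
contact_force: [-0.8, 0.6, -0.1]
finger_gap: 0.0856
turn [-0.0013  0.0109  0.0033] shift now [-0.1032 -0.0011  0.1391] after turn [-0.1047 -0.0009  0.1379] pos [ 0.4074 -0.166   0.1879] t 12.4 gap 0.08540984637801158 F [0.0045 0.3825 0.5425]
```

View pics/w10.png

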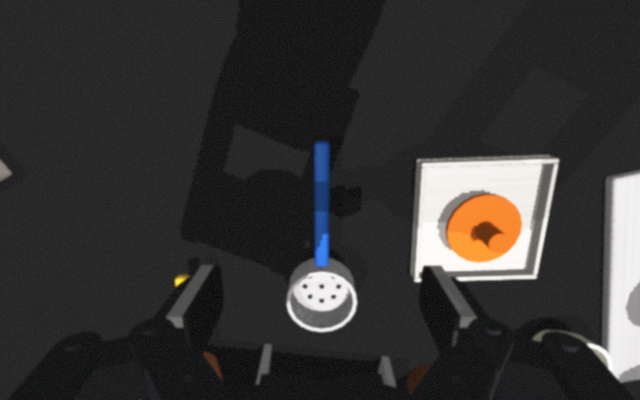

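The cone stands upright with its rim ellipse at (321,297) and the handle at (321,142..262). Taking a second view.

```bash
python3 -m crank '[[0,-0.03,0.015,0.015,0,0.011,0],[0,-0.03,0.01,0.015,0,0,0],[0,0,0,0,0,0,0]]'>/dev/null
cat > cone.py <<'E'
from h import *
import pickle,sys
np.set_printoptions(precision=4,suppress=True)
def cone(c,zr=.056,zh=.048,box=None):
    hsv=cv2.cvtColor(c['img'],cv2.COLOR_RGB2HSV); m=cv2.inRange(hsv,(100,120,30),(125,255,255))
    n,l,st,ce=cv2.connectedComponentsWithStats(m);i=1+np.argmax(st[1:,4]);v,u=np.nonzero(l==i);p=np.c_[u,v].astype(float)
    d=np.linalg.svd(p-p.mean(0))[2][0];s=(p-p.mean(0))@d;e=sorted([p.mean(0)+d*s.min(),p.mean(0)+d*s.max()],key=lambda a:a[1])
    a,b=onz(c,*e[0],zh),onz(c,*e[1],zh);yaw=np.arctan2(*(b-a)[1::-1])
    print('handle px',e,'tip',a,'yaw',yaw,'len',np.linalg.norm(b-a),'axis from handle',a[:2]+.14*(b-a)[:2]/np.linalg.norm(b-a))
    return e
if __name__=='__main__':
    c1=pickle.load(open('w10.pkl','rb'));c2=cam('wrist','w11.png');pickle.dump(c2,open('w11.pkl','wb'))
    e1,e2=cone(c1),cone(c2); print(tri([ray(c1,*e1[0]),ray(c2,*e2[0])]),tri([ray(c1,*e1[1]),ray(c2,*e2[1])]))
E
python3 cone.py; python3 go.py 0.51 -0.168 0.05 -0.02
```

```text
handle px [array([321.2944, 139.9974]), array([321.3719, 266.0022])] tip [ 0.3668 -0.1659  0.048 ] yaw -0.014160913974117718 len 0.10996708047404885 axis from handle [ 0.5068 -0.1678]
handle px [array([280.1708,  61.7848]), array([285.7642, 222.1826])] tip [ 0.3681 -0.1656  0.048 ] yaw -0.015520546913153497 len 0.10855667291366837 axis from handle [ 0.508  -0.1677]
(array([ 0.3676, -0.166 ,  0.0429]), [np.float64(0.00013399610234415688), np.float64(0.00013399610234411996)]) (array([ 0.4767, -0.1673,  0.048 ]), [np.float64(0.00010010744663222226), np.float64(0.00010010744663222732)])
turn [-0.0004 -0.0077  0.0012] shift now [-0.0467 -0.0257  0.1043] after turn [-0.0459 -0.0257  0.1047] pos [ 0.4646 -0.1414  0.1547] t 12.75 gap 0.08542190507062636 F [-0.7456  0.6366 -0.7881]
```

View pics/w11.png

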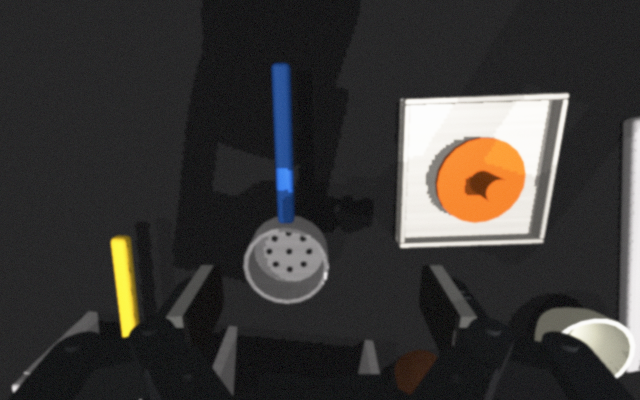

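Run:
```python
from h import *
import pickle
np.set_printoptions(precision=4,suppress=True)
for n,(u,v),(x,y) in(('w10',(322,301.5),(270,255)),('w11',(286.5,265.5),(225,205))):
    c=pickle.load(open(n+'.pkl','rb')); print(onz(c,u,v,.056),proj(c,(.508,-.1677,.056)))
    # predicted rim circle around axis estimate, as check only
    b=cv2.cvtColor(c['img'],cv2.COLOR_RGB2BGR)[y:y+110,x:x+130]; cv2.imwrite('pics/%sz.png'%n,cv2.resize(b,None,fx=3,fy=3,interpolation=cv2.INTER_CUBIC))
cv2.imwrite('pics/rim.png',cv2.hconcat([cv2.imread('pics/w10z.png'),cv2.imread('pics/w11z.png')]))
```

```text
[ 0.5076 -0.1673  0.056 ] [321.5616 301.8921]
[ 0.5075 -0.1674  0.056 ] [286.1318 266.0924]
```

View pics/rim.png

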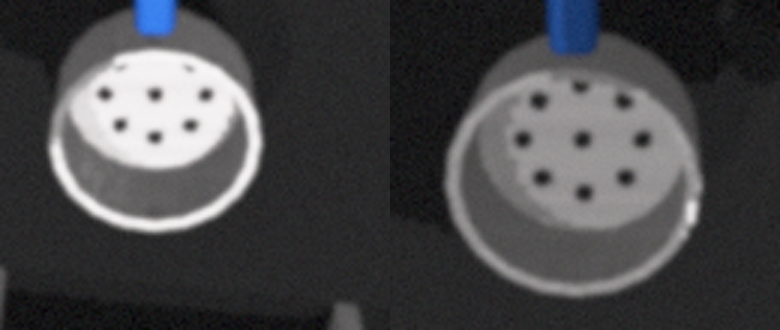

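Both views agree: axis (0.5076, -0.1675), yaw -0.017, heights as given. I'll take the collar from above with the jaws across the handle.

```bash
python3 -m crank '[[0,-0.018,-0.012,0.015,0,-0.008,0],[0,-0.018,-0.01,0.015,0,0,0],[0,-0.003,0,0.0,0,0,0],[0,0,0,0,0,0,0]]'; python3 go.py 0.5076 -0.1675 0.045 -0.017
```

```text
clock: 13.15
position: [0.4975, -0.1642, 0.1207]
tcp_rot: [[-1.0, 0.019, -0.011], [0.019, 1.0, 0.003], [0.011, 0.002, -1.0]]
contact_force: [-0.7, 0.1, 0.1]
finger_gap: 0.0854
turn [ 0.0024 -0.0106 -0.0018] shift now [-0.011  -0.0033  0.0755] after turn [-0.0102 -0.0031  0.0757] pos [ 0.4975 -0.1642  0.1207] t 13.15 gap 0.08539154433595787 F [-0.7014  0.0544  0.0506]
```

```bash
python3 -m crank '[[0,-0.01,-0.003,0.0,0.002,-0.01,-0.002],[0,0,0,0.02,0,0,0],[0,0,0,0.01,0,0,0],[0,0,0,0,0,0,0]]'; python3 go.py 0.5076 -0.1675 0.045 -0.017
```

```text
clock: 13.55
position: [0.5067, -0.1676, 0.0921]
tcp_rot: [[-1.0, 0.017, 0.003], [0.017, 1.0, -0.001], [-0.003, -0.001, -1.0]]
contact_force: [-0.0, 0.6, -0.1]
finger_gap: 0.0853
turn [-0.0007  0.0029  0.0001] shift now [-0.0007  0.0002  0.0471] after turn [-0.0009  0.0001  0.0471] pos [ 0.5067 -0.1676  0.0921] t 13.55 gap 0.08534242662993309 F [-0.006   0.6353 -0.0763]
```

```bash
python3 -m crank '[[0,0,0,0.015,0,0.003,0],[0,0,0,0.02,0,0,0],[0,0,0,0.01,0,0,0],[0,0,0,0,0,0,0]]'; python3 go.py 0.5076 -0.1675 0.045 -0.017
python3 - <<'E'
from h import *
cam('wrist','w12.png')
E
```

```text
clock: 13.95
position: [0.5085, -0.1681, 0.0493]
tcp_rot: [[-1.0, 0.017, 0.006], [0.017, 1.0, -0.003], [-0.006, -0.003, -1.0]]
contact_force: [0.0, -0.2, -0.3]
finger_gap: 0.0856
turn [-0.0026  0.0056  0.0004] shift now [0.0009 0.0006 0.0043] after turn [0.0009 0.0006 0.0043] pos [ 0.5085 -0.1681  0.0493] t 13.95 gap 0.08564497768954317 F [ 0.0451 -0.193  -0.3098]
```

View pics/w12.png

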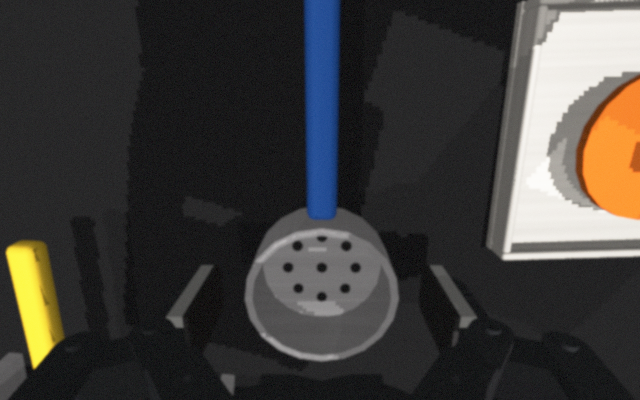

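The cone is centred between the pads, with its rim at (322,295). Closing.

```bash
python3 -m crank '[[0.1,0.001,0.0005,0.004,-0.002,0.005,0],[0.1,0,0,0.001,0,0,0],[0.5,0,0,0,0,0,0],[0.5,0,0,0,0,0,0],[0.5,0,0,0,0,0,0],[0.5,0,0,0,0,0,0]]' 60; python3 go.py 0.5076 -0.1675 0.045 -0.017
python3 - <<'E'
from h import *
import pickle
from cone import cone
c=cam('wrist','w13.png'); cone(c)
E
```

```text
clock: 14.6
position: [0.5096, -0.1682, 0.0478]
tcp_rot: [[-1.0, 0.016, 0.007], [0.016, 1.0, -0.003], [-0.007, -0.003, -1.0]]
contact_force: [-0.4, -0.7, -2.3]
finger_gap: 0.0609
turn [-0.0025  0.0067  0.0005] shift now [0.002  0.0007 0.0028] after turn [0.002  0.0007 0.0028] pos [ 0.5096 -0.1682  0.0478] t 14.6 gap 0.06092936871810141 F [-0.4104 -0.7205 -2.3179]
handle px [array([321.4972,  -0.0356]), array([321.0761, 219.0136])] tip [ 0.4017 -0.1666  0.048 ] yaw -0.016462087116292237 len 0.07588505372922395 axis from handle [ 0.5417 -0.1689]
```

View pics/w13.png

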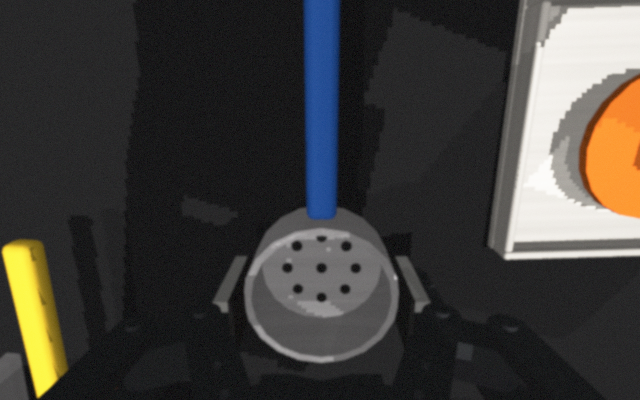

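The collar is gripped (gap 60.9 mm). Lifting with moderate acceleration.

```bash
python3 -m crank '[[0.5,0,0,-0.005,0,0,0],[0.5,0,0,-0.015,0,0,0],[0.5,0,0,-0.03,0,0,0],[0.5,0,0,-0.03,0,0,0],[0.5,0,0,-0.03,0,0,0],[0.5,0,0,-0.03,0,0,0],[0.5,0,0,-0.03,0,0,0],[0.5,0,0,-0.015,0,0,0],[0.5,0,0,0,0,0,0]]' 80; python3 go.py 0.5335 0.1938 0.23 0.222
python3 - <<'E'
from h import *
cam('wrist','w14.png')
E
```

```text
clock: 15.55
position: [0.5065, -0.1673, 0.2397]
tcp_rot: [[-1.0, 0.017, 0.001], [0.017, 1.0, -0.001], [-0.001, -0.001, -1.0]]
contact_force: [0.3, 0.1, -2.1]
finger_gap: 0.0604
turn [-0.0009  0.0006 -0.2385] shift now [-0.021   0.3615  0.0094] after turn [-0.1059  0.3463  0.0097] pos [ 0.5065 -0.1673  0.2397] t 15.55 gap 0.060406931526461434 F [ 0.2878  0.1126 -2.0798]
```

View pics/w14.png

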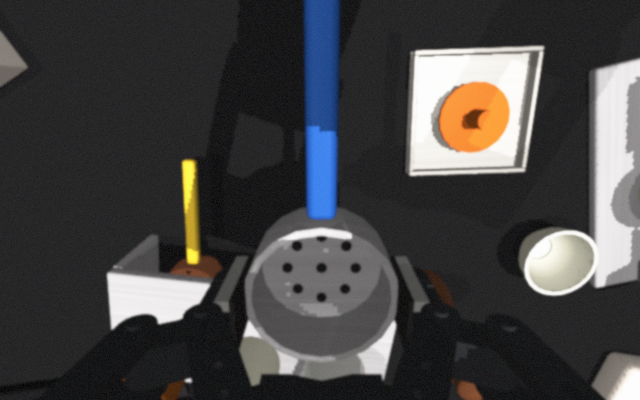

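The lift didn't shift the grip: the collar is in the same image position, so no slip or tilt. Translating to the stand.

```bash
python3 -m crank '[[0.5,-0.002,0.015,0,0,0,0],[0.5,-0.002,0.03,0,0,0,0],[0.5,-0.002,0.04,0,0,0,0],[0.5,-0.002,0.04,0,0,0,0],[0.5,-0.002,0.04,0,0,0,0],[0.5,-0.002,0.04,0,0,0,0],[0.5,-0.002,0.04,0,0,0,0],[0.5,-0.002,0.04,0,0,0,0],[0.5,-0.002,0.03,0,0,0,0],[0.5,-0.002,0.015,0,0,0,-0.05],[0.5,0,0.005,0,0,0,-0.09],[0.5,0,0,0,0,0,-0.08]]'; python3 -m crank '[[0.5,0,0,0,0,0,-0.01],[0.5,0,0,0,0,0,0]]'; python3 go.py 0.5335 0.1938 0.23 0.222
python3 - <<'E'
from h import *
import pickle
c=cam('wrist','w15.png');pickle.dump(c,open('w15.pkl','wb'))
E
```

```text
clock: 16.8
position: [0.5206, 0.1905, 0.2184]
tcp_rot: [[-0.977, -0.21, -0.038], [-0.21, 0.978, 0.001], [0.037, 0.009, -0.999]]
contact_force: [-0.3, -0.2, -1.6]
finger_gap: 0.06
clock: 17.0
position: [0.5184, 0.1919, 0.2154]
tcp_rot: [[-0.974, -0.221, -0.044], [-0.221, 0.975, -0.0], [0.043, 0.01, -0.999]]
contact_force: [0.5, -0.2, -1.6]
finger_gap: 0.0602
turn [ 0.0096 -0.0433  0.0008] shift now [-0.0145 -0.0014 -0.0153] after turn [-0.0151 -0.0015 -0.0146] pos [0.5184 0.1919 0.2154] t 17.0 gap 0.0602325977524342 F [ 0.4705 -0.2495 -1.5996]
```

View pics/w15.png

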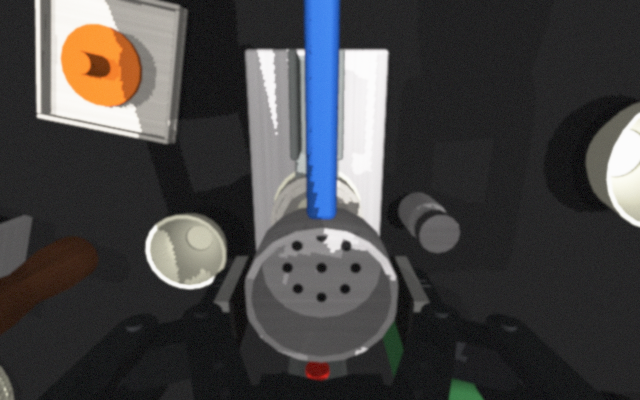

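The tool has picked up a 0.04 rad tilt, so I'll level it and centre over the seat. The handle is already in line with the fork.

```bash
python3 -m crank '[[0.5,-0.008,0,0,0.005,-0.03,0],[0.5,-0.007,0,0.005,0.005,-0.015,0],[0.5,0,0,0.015,0,0,0],[0.5,0,0,0.01,0,0,0],[0.5,0,0,0,0,0,0]]'; python3 go.py 0.5357 0.1934 0.16 0.222
```

```text
clock: 17.55
position: [0.5331, 0.1945, 0.1821]
tcp_rot: [[-0.977, -0.215, 0.001], [-0.215, 0.977, -0.001], [-0.001, -0.001, -1.0]]
contact_force: [-0.1, 0.9, -1.2]
finger_gap: 0.0602
turn [-0.0011  0.0011 -0.0055] shift now [-0.0023 -0.0016  0.0221] after turn [-0.0023 -0.0016  0.0221] pos [0.5331 0.1945 0.1821] t 17.55 gap 0.06017322779160408 F [-0.0585  0.9147 -1.176 ]
```

```bash
python3 -m crank '[[0.5,-0.0023,-0.0016,0.005,-0.001,0.001,-0.005],[0.5,0,0,0.01,0,0,0],[0.5,0,0,0.005,0,0,0],[0.5,0,0,0,0,0,0]]'; python3 go.py 0.5357 0.1934 0.11 0.222
python3 - <<'E'
from h import *
c=cam('wrist','w16.png')
s=cam('scene','s16.png');a=cv2.imread('pics/s16.png')[130:240,290:440]; a=cv2.resize(a,None,fx=4,fy=4,interpolation=cv2.INTER_CUBIC); cv2.imwrite('pics/s16z.png',a)
E
```

```text
clock: 17.95
position: [0.5364, 0.1931, 0.1608]
tcp_rot: [[-0.976, -0.219, 0.001], [-0.219, 0.976, 0.0], [-0.001, -0.0, -1.0]]
contact_force: [0.0, -0.0, -2.1]
finger_gap: 0.0599
turn [-0.      0.0006 -0.0013] shift now [0.0007 0.0005 0.0508] after turn [0.0007 0.0005 0.0508] pos [0.5364 0.1931 0.1608] t 17.95 gap 0.05990645181224861 F [ 0.0037 -0.0144 -2.099 ]
```

View pics/w16.png

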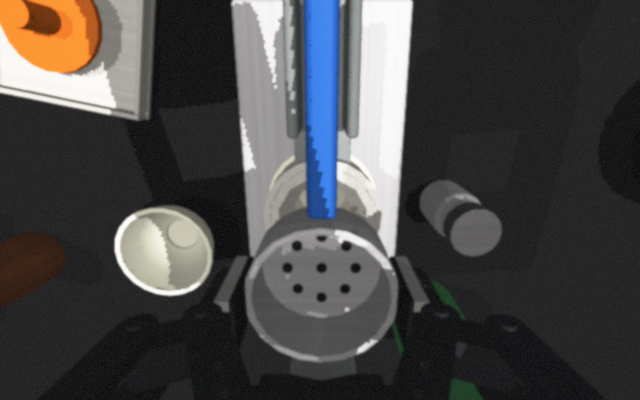

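View pics/s16z.png

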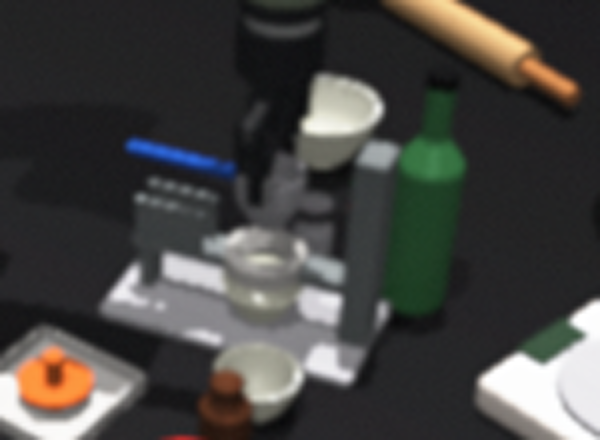

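```bash
python3 - <<'E'
from h import *
import pickle
np.set_printoptions(precision=4,suppress=True)
c=cam('wrist');pickle.dump(c,open('w17.pkl','wb'))
b=cv2.cvtColor(c['img'],cv2.COLOR_RGB2BGR)[0:260,220:430]; cv2.imwrite('pics/w17z.png',cv2.resize(b,None,fx=2.3,fy=2.3,interpolation=cv2.INTER_CUBIC))
u=np.array([np.cos(.222),np.sin(.222)]);n=np.array([-u[1],u[0]]);seat=np.array([.5333,.1937])
for nm,p,z in(('ckL',(293,100),.115),('ckR',(353,100),.115),('hand',(321.5,100),.161),('hand2',(321,200),.161)):
    d=onz(c,*p,z)[:2]-seat; print(nm,d@u,d@n)
E
python3 go.py 0.5357 0.1934 0.11 0.222
```

```text
ckL -0.07229936895222032 -0.014703855074009127
ckR -0.0723119223657315 0.014317803540789405
hand -0.07364483355612177 -0.0010075058422534483
hand2 -0.036357705327672504 -0.001167730179976634
turn [ 0.0002  0.0023 -0.0012] shift now [0.0013 0.0003 0.0519] after turn [0.0011 0.0003 0.0519] pos [0.5369 0.1933 0.1619] t 18.1 gap 0.06011360290586907 F [ 0.174  -0.082  -1.3536]
```

View pics/w17z.png

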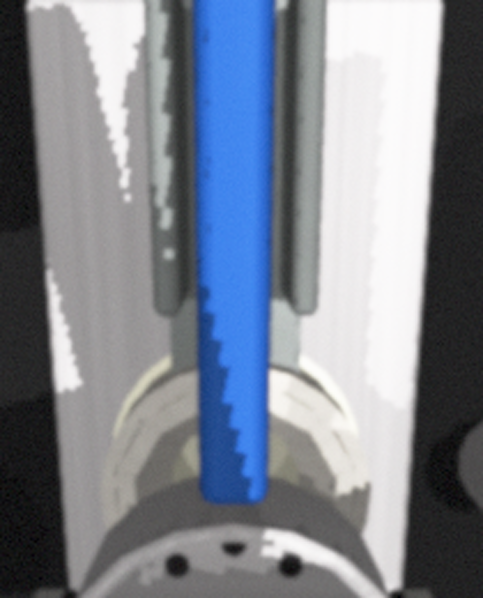

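```bash
python3 - <<'E'
from h import *
import pickle
c=pickle.load(open('w17.pkl','rb'))
u=np.array([np.cos(.222),np.sin(.222)]);n=np.array([-u[1],u[0]]);seat=np.array([.5333,.1937])
for nm,p,z in(('cheekend L',(165,313),.115),('cheekend R',(304,313),.115),('ring front',(200,371),.085),('ring front',(268,371),.085),('ring l',(104,475),.085),('ring r',(369,475),.085),('bore front',(205,430),.085),('bore',(270,430),.085)):
    d=onz(c,220+p[0]/2.3,p[1]/2.3,z)[:2]-seat; print(nm,d@u,d@n, np.hypot(d@u,d@n))
E
python3 -m crank '[[0.5,0.0011,0.0008,0.008,0,0.002,0],[0.5,0,0,0.008,0,0,0],[0.5,0,0,0.006,0,0,0],[0.5,0,0,0,0,0,0]]'; python3 go.py 0.5356 0.194 0.11 0.222
```

```text
cheekend L -0.05500686917506854 -0.015764896242789928 0.05722139119235951
cheekend R -0.055018520466446404 0.014415415797368759 0.056875669727290336
ring front -0.036144249382255314 -0.00955243282334202 0.037385234200832895
ring front -0.036150486838792774 0.008181138343851462 0.037064655984953725
ring l -0.007450851938469764 -0.03602439596856451 0.036786849545848925
ring r -0.007471476637424764 0.03608409913582434 0.036849493532307646
bore front -0.02017090333045167 -0.008413260220515554 0.021855166178835973
bore -0.02017637449861443 0.008947711154815885 0.022071420951500956
clock: 18.5
position: [0.5357, 0.1941, 0.1387]
tcp_rot: [[-0.976, -0.219, 0.001], [-0.219, 0.976, 0.001], [-0.002, 0.0, -1.0]]
contact_force: [-0.4, 0.2, -2.1]
finger_gap: 0.0597
turn [ 0.0004  0.0015 -0.001 ] shift now [ 0.0002 -0.0001  0.0287] after turn [ 0.0001 -0.0001  0.0287] pos [0.5357 0.1941 0.1387] t 18.5 gap 0.05968646584274048 F [-0.3867  0.1505 -2.1324]
```

The seat estimate agrees to about 1 mm: cheek ends at -55.0 mm, ring radius about 37 to 38. Lowering gently.

```bash
python3 -m crank '[[0.5,0,0,0.006,0,0.001,0],[0.5,0,0,0.006,0,0,0],[0.5,0,0,0.003,0,0,0],[0.5,0,0,0,0,0,0]]'; python3 go.py 0.5356 0.194 0.11 0.222
```

```text
clock: 18.9
position: [0.5357, 0.1941, 0.122]
tcp_rot: [[-0.976, -0.219, -0.0], [-0.219, 0.976, 0.0], [-0.0, 0.0, -1.0]]
contact_force: [0.5, -1.2, -1.5]
finger_gap: 0.0599
turn [ 0.0003  0.     -0.001 ] shift now [ 0.0002 -0.0001  0.012 ] after turn [ 0.0002 -0.0001  0.012 ] pos [0.5357 0.1941 0.122 ] t 18.9 gap 0.05991756149540177 F [ 0.5274 -1.2042 -1.5015]
```

```bash
python3 -m crank '[[0.5,0,0,0.003,0,0,0],[0.5,0,0,0.003,0,0,0],[0.5,0,0,0.001,0,0,0],[0.5,0,0,0,0,0,0]]'; python3 go.py 0.5356 0.194 0.11 0.222
```

```text
clock: 19.3
position: [0.5361, 0.1942, 0.1147]
tcp_rot: [[-0.976, -0.219, 0.001], [-0.219, 0.976, 0.001], [-0.001, 0.0, -1.0]]
contact_force: [0.2, 0.8, -1.4]
finger_gap: 0.0601
turn [ 0.0004  0.0009 -0.0011] shift now [ 0.0005 -0.0001  0.0047] after turn [ 0.0005 -0.0001  0.0047] pos [0.5361 0.1942 0.1147] t 19.3 gap 0.0601067334648647 F [ 0.2179  0.7703 -1.3752]
```

```bash
python3 -m crank '[[0.5,0.0003,0,0.0015,0,0,0],[0.5,0,0,0.001,0,0,0],[0.5,0,0,0,0,0,0]]'; python3 go.py 0.5356 0.194 0.11 0.222;  python3 -m crank '[[0.5,0,0,0.001,0,0,0],[0.5,0,0,0,0,0,0]]'
```

```text
clock: 19.6
position: [0.5359, 0.1942, 0.1123]
tcp_rot: [[-0.976, -0.219, 0.001], [-0.219, 0.976, 0.001], [-0.002, 0.0, -1.0]]
contact_force: [-1.0, -0.1, -1.7]
finger_gap: 0.0599
turn [ 0.0005  0.0015 -0.0011] shift now [ 0.0003 -0.0001  0.0023] after turn [ 0.0003 -0.0001  0.0023] pos [0.5359 0.1942 0.1123] t 19.6 gap 0.05990717157929854 F [-0.9696 -0.0889 -1.6568]
clock: 19.8
position: [0.5358, 0.1941, 0.1115]
tcp_rot: [[-0.976, -0.219, 0.001], [-0.219, 0.976, 0.001], [-0.001, 0.0, -1.0]]
contact_force: [-0.4, 0.7, -2.1]
finger_gap: 0.0603
```

```bash
python3 -m crank '[[0.5,0,0,0.0007,0,0,0],[0.5,0,0,0,0,0,0]]';  python3 -m crank '[[0.5,0,0,0.0007,0,0,0],[0.5,0,0,0,0,0,0]]'
```

```text
clock: 20.0
position: [0.5356, 0.194, 0.111]
tcp_rot: [[-0.976, -0.219, 0.001], [-0.219, 0.976, 0.0], [-0.001, 0.0, -1.0]]
contact_force: [-0.1, -0.2, -2.2]
finger_gap: 0.0601
clock: 20.2
position: [0.5354, 0.1939, 0.1106]
tcp_rot: [[-0.976, -0.219, 0.001], [-0.219, 0.976, 0.0], [-0.001, 0.0, -1.0]]
contact_force: [-0.2, -0.3, -0.7]
finger_gap: 0.0603
```

```bash
python3 -m crank '[[0.5,0,0,0.0007,0,0,0],[0.5,0,0,0,0,0,0]]';  python3 -m crank '[[0.5,0,0,0.0005,0,0,0],[0.5,0,0,0,0,0,0]]'
```

```text
clock: 20.4
position: [0.5354, 0.1938, 0.1104]
tcp_rot: [[-0.976, -0.219, 0.001], [-0.219, 0.976, 0.0], [-0.001, -0.0, -1.0]]
contact_force: [-1.4, 0.6, -0.4]
finger_gap: 0.0601
clock: 20.6
position: [0.5353, 0.1937, 0.1103]
tcp_rot: [[-0.976, -0.219, 0.001], [-0.219, 0.976, 0.0], [-0.001, -0.0, -1.0]]
contact_force: [-1.4, -0.9, 0.0]
finger_gap: 0.0604
```

The cone's weight is now carried by the seat (force z went from -2 to 0 N, at TCP z of 0.110, as predicted). Opening.

```bash
python3 -m crank '[[0.3,0,0,0,0,0,0],[0.2,0,0,0,0,0,0],[0,0,0,0,0,0,0],[0,0,0,0,0,0,0],[0,0,0,0,0,0,0]]'
python3 - <<'E'
from h import *
c=cam('wrist','w18.png')
E
```

```text
clock: 21.1
position: [0.5366, 0.1944, 0.1099]
tcp_rot: [[-0.976, -0.219, 0.004], [-0.219, 0.976, 0.001], [-0.004, 0.001, -1.0]]
contact_force: [0.1, 0.7, 0.3]
finger_gap: 0.085
```

View pics/w18.png

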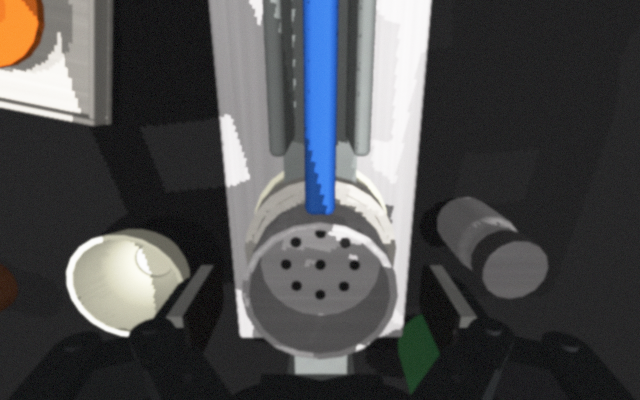

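Released. The fingers are clear of the collar and the handle lies between the cheeks. Rising straight up and checking.

```bash
python3 -m crank '[[0,0,0,-0.01,0,0,0],[0,0,0,-0.03,0,0,0],[0,0,0,-0.04,0,0,0],[0,0,0,-0.03,0,0,0],[0,0,0,0,0,0,0]]'
python3 - <<'E'
from h import *
import pickle
c=cam('wrist','w19.png');pickle.dump(c,open('w19.pkl','wb'))
E
python3 -m crank '[[0,0.02,0.02,-0.03,0,0,0],[0,0.03,0.02,-0.03,0,0,0],[0,0.01,0,-0.02,0,0,0],[0,0,0,0,0,0,0]]'
python3 - <<'E'
from h import *
import pickle
from cone import cone
np.set_printoptions(precision=4,suppress=True)
c2=cam('wrist','w20.png');pickle.dump(c2,open('w20.pkl','wb'));c1=pickle.load(open('w19.pkl','rb'))
e2=cone(c2,zh=.11)
s=cam('scene','s20.png');a=cv2.imread('pics/s20.png')[130:240,290:440]; cv2.imwrite('pics/s20z.png',cv2.resize(a,None,fx=4,fy=4,interpolation=cv2.INTER_CUBIC))
b=cv2.cvtColor(c2['img'],cv2.COLOR_RGB2BGR)[60:330,220:460]; cv2.imwrite('pics/w20z.png',cv2.resize(b,None,fx=2.2,fy=2.2,interpolation=cv2.INTER_CUBIC))
E
```

```text
clock: 21.65
position: [0.5362, 0.1943, 0.2254]
tcp_rot: [[-0.976, -0.219, 0.003], [-0.219, 0.976, 0.001], [-0.003, 0.001, -1.0]]
contact_force: [-0.5, 0.5, 0.4]
finger_gap: 0.0855
clock: 22.1
position: [0.4644, 0.2198, 0.3018]
tcp_rot: [[-0.976, -0.218, -0.009], [-0.218, 0.976, -0.003], [0.009, -0.001, -1.0]]
contact_force: [0.4, -0.1, -0.1]
finger_gap: 0.0856
handle px [array([275.7283,  93.9036]), array([279.8311, 210.0766])] tip [0.3966 0.1633 0.11  ] yaw 0.21860786616269953 len 0.10913435105098986 axis from handle [0.5332 0.1936]
```

View pics/w19.png

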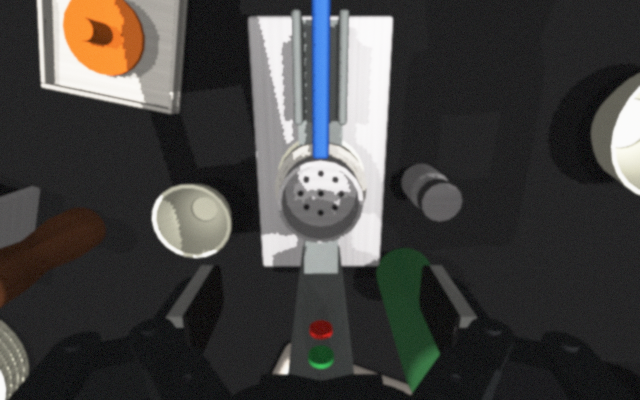

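View pics/w20.png

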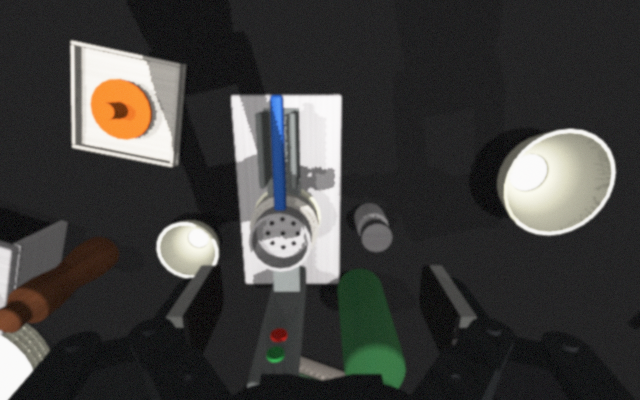

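View pics/s20z.png

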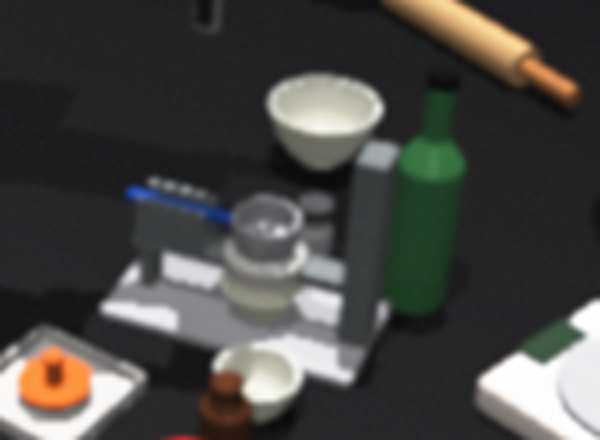

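Run:
```python
from h import *
import pickle
from cone import cone
np.set_printoptions(precision=4,suppress=True)
c1,c2=[pickle.load(open(f'w{i}.pkl','rb')) for i in(19,20)]
e1=cone(c1,zh=.11);e2=cone(c2,zh=.11)
print('root',tri([ray(c1,*e1[1]),ray(c2,*e2[1])]))
S=cam('scene');T=cam('top','t20.png')
for c,nm in((S,'S'),(T,'T')):
    hsv=cv2.cvtColor(c['img'],cv2.COLOR_RGB2HSV); m=cv2.inRange(hsv,(100,110,40),(125,255,255))
    k=np.zeros_like(m)
    if nm=='S':k[165:200,310:360]=m[165:200,310:360]
    else:k[190:275,225:285]=m[190:275,225:285]
    n,l,st,ce=cv2.connectedComponentsWithStats(k);
    if n<2: print(nm,'none');continue
    i=1+np.argmax(st[1:,4]);v,u=np.nonzero(l==i);p=np.c_[u,v].astype(float);d=np.linalg.svd(p-p.mean(0))[2][0];s=(p-p.mean(0))@d
    e=[p.mean(0)+d*s.min(),p.mean(0)+d*s.max()];print(nm,e)
    tip=min(e,key=lambda q:q[0]) if nm=='S' else max(e,key=lambda q:q[1])
    print('tip',tri([ray(c,*tip),ray(c2,*e2[0])]))
# rim heights: rim left/right extremes via dark-bright edges given by eye in zooms
b=[cv2.resize(cv2.cvtColor(c['img'],cv2.COLOR_RGB2BGR)[y:y+100,x:x+110],None,fx=3.5,fy=3.5,interpolation=cv2.INTER_CUBIC) for c,x,y in((c1,265,145),(c2,228,188))]
cv2.imwrite('pics/rim2.png',cv2.hconcat(b))
```

```text
handle px [array([320.7829,  -0.0437]), array([320.1071, 158.0261])] tip [0.4064 0.1649 0.11  ] yaw 0.21766248659466975 len 0.0994112863682882 axis from handle [0.5431 0.1952]
handle px [array([275.7283,  93.9036]), array([279.8311, 210.0766])] tip [0.3966 0.1633 0.11  ] yaw 0.21860786616269953 len 0.10913435105098986 axis from handle [0.5332 0.1936]
root (array([0.5041, 0.1867, 0.1071]), [np.float64(0.000164493728345707), np.float64(0.0001644937283456018)])
S [array([321.0761, 176.7314]), array([347.2427, 184.1432])]
tip (array([0.3959, 0.1625, 0.1079]), [np.float64(0.0008518155352444342), np.float64(0.0008518155352444529)])
T [array([249.671 , 217.8912]), array([255.3792, 253.1006])]
tip (array([0.3977, 0.1621, 0.1005]), [np.float64(0.0008902509097975792), np.float64(0.0008902509097975688)])
```

View pics/rim2.png

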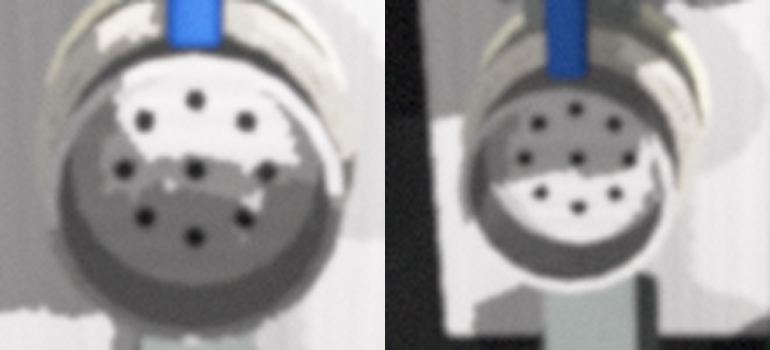

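Run:
```python
from h import *
import pickle
np.set_printoptions(precision=4,suppress=True)
c1,c2=[pickle.load(open(f'w{i}.pkl','rb')) for i in(19,20)]
A=[(195,168),(195,100),(195,237),(124,169),(267,171),(145,121),(246,121),(145,217),(244,218)]
B=[(577,158),(576,109),(579,207),(524,158),(629,159),(538,124),(614,124),(540,193),(615,193)]
X=[]
for a,b in zip(A,B):
    x,r=tri([ray(c1,265+a[0]/3.5,145+a[1]/3.5),ray(c2,228+(b[0]-385)/3.5,188+b[1]/3.5)]);X.append(x);print(x,r[0])
X=np.array(X);m=X.mean(0);n=np.linalg.svd(X-m)[2][2];print('centre',m,'tilt',np.arccos(abs(n[2])),'vs seat',m[:2]-[.5333,.1937])
s=env.get_state();print(s['clock'],s['contact_force'],s['finger_gap'])
```

```text
[0.5339 0.1938 0.0931] 0.0001885245864501451
[0.5188 0.1905 0.0918] 0.00024383674982935962
[0.5505 0.1975 0.0915] 9.138635540213002e-05
[0.5378 0.1782 0.0924] 8.797412571810874e-05
[0.5305 0.2095 0.0939] 0.0001025659364600626
[0.5254 0.1805 0.0936] 7.90511832579165e-05
[0.5209 0.2026 0.0922] 0.00020412953490134655
[0.5474 0.1851 0.0939] 4.045427439008988e-05
[0.5435 0.2075 0.0915] 5.93195856686327e-05
centre [0.5343 0.1939 0.0927] tilt 0.02201848765575847 vs seat [0.001  0.0002]
22.3 [ 1.2008 -0.5433 -0.3354] 0.08547982417413764
```

View pics/t20.png

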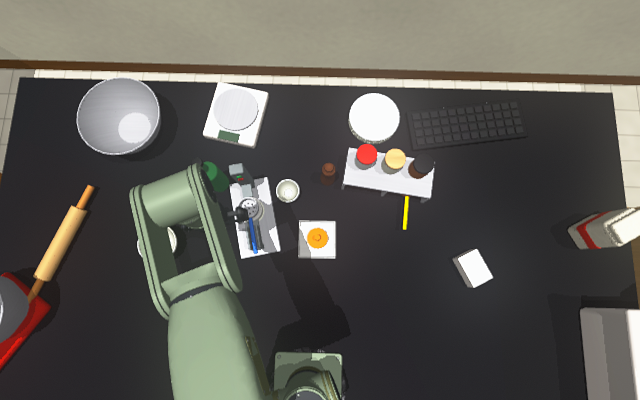

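The strainer plate sits at z = 0.0927, so the foot is at about 0.063 (home is 0.062). It is within 1 mm of the seat's axis, with a measured tilt of 0.02 rad or less. The cap is in the tray at (318,238) and the bystanders are where they were. Handing in.

```bash
python3 -m crank '[[0,0,0,0,0,0,0],[0,0,0,0,0,0,0]]'; python3 -c "
from station import env
print(env.hand_in())"
```

```text
clock: 22.5
position: [0.4651, 0.2182, 0.2949]
tcp_rot: [[-0.976, -0.215, -0.02], [-0.215, 0.977, -0.008], [0.021, -0.003, -1.0]]
contact_force: [-0.7, -0.1, -0.9]
finger_gap: 0.0854
the job is handed in; nothing more can be done
None
```

The job is done and handed in at about 22.5 s of the 72 s allowed; the hand-in reports no verdict.

I lifted the cap by its knob and set it upright in the tray. I then drew the steel cone out of the rack by its handle, stood it on the open counter and let go. I took it afresh by the collar and lowered it into the seat until its weight was carried there, then released it; no seating force stood out in any reading.

**Last checks:**
- **Position:** the cone's axis is about 1 mm from the seat's axis, against the 4 mm limit.
- **Depth:** the foot is about 22 mm below the mouth; fully home is 23 mm.
- **Tilt:** I measured 0.022 rad at most, mostly measurement noise, against the 0.06 rad limit.
- **Handle:** it lies between the fork's cheeks, with its direction within about 0.004 rad of the stand's.
- **Surroundings:** the cap is in the tray, the bystanders I could see had not moved, and the robot is clear. The arm partly hid the bottle, shaker and white bowl in the last top view, but they looked in place in the wrist and scene views.

**Disagreement:** the top and wrist views together put the handle tip at 0.1005 m. The scene view (0.108 m), the handle's root (0.107 m) and the level strainer plate suggest it is higher, so I took the low value as error from the coarse top view.

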